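# Unpack the slide box from the paddle-latched transport case

## Robot

A 6-joint arm with a two-finger parallel gripper is mounted at the origin on the work surface. World frame = base frame: x ahead of the robot, y to its left, z up, the work surface at z = 0. Lengths are in m, angles in rad, forces in N, time in s.
With the tool pointing down it reaches from about 0.325 to 0.75 m from the base axis. Payload 7.6 kg.
Tool frame: the origin (TCP) lies midway between the tips of the shut fingers; the grasp point (between the pads) lies 19 mm behind it (manip.grip_point_offset is the distance from the TCP to the grasp point, in m); x points along the fingers, y is the direction in which the jaws open and shut, and the axes are right-handed (so a half turn about x gives the same grasp; the last joint's range is limited). The gripper opens to 85 mm and grips with 20 to 120 N. Pads are 22 mm wide; open, the fingers measure 114 mm over their backs; the gripper's body (76 mm by 85 mm) begins 54 mm behind the grasp point. The pads swing forward as they close: fully open they stand 13 mm farther back than shut.
Start: joints at [-1.382, 0.052, 1.401, -0, 1.689, -0.07], TCP at [0.134, -0.508, 0.231] pointing down, gripper open.
Joint ranges: [-2.9, 2.9], [-0.91, 2.17], [0.12, 2.37], [-1.06, 4.2], [0.26, 2.73], [-2.93, 2.93]. Speed limits (rad/s): [2.57, 2.57, 3.01, 3.14, 3.14, 3.14].

## Interface

Orientations are given as [roll, pitch, yaw] about the fixed x, y, z axes, in that order (R = Rz(yaw) Ry(pitch) Rx(roll)).
In Python, from bench import manip, viewer gives the robot as it stands.
- The arm moves only by the shell command python3 -m inch 'ROWS'. ROWS is JSON, a list of rows, each a list of 5 numbers: the finger opening in mm, from 0 to 85.4, then the shift along the world's x, y, z normalised to -1 to 1, where 1 is 0.6 m, then the turn about the world's z normalised to -1 to 1, where 1 is 0.12 rad. In form: [[fingers, x, y, z, twist], ...]. A call has exactly 8 rows; each row shifts and turns the pose as measured when the row begins; what a row does not reach is not made up. A row lasts 1/12 s, in which the tool goes at most 41.7 mm and 7.16 degrees, less where a joint would pass 70% of its speed; a pose out of reach is approached as far as the arm can. A call with a number of a shift or a turn outside -1 to 1 is refused whole. A call with a gripper value outside its range is refused whole. The fingers move at their own pace and stop on an object; the grip force is fixed at half the most. Time passes only in rows, so rows that do not move let the fingers close, or fill a call up. It gives the time, the measured TCP pose, the force and the opening at its end, in the units of the state.
- manip.read_state(): the state, without advancing time (a new reading comes with each control period).
- viewer.get_image(name): name is "scene" or "side" or "wrist"; returns the picture (480x640x3 uint8, red, green, blue); there is no depth.
- viewer.get_calibration(name): a dict with "intrinsics" (3x3 intrinsics, pixels), "world_to_cam" (4x4, takes a point from world to camera coordinates). Camera axes: x right, y up, looking along -z (the intrinsics and any distortion apply to the point x, -y, -z); pixel columns grow to the right and rows downward; lengths in m; the calibration is good to about 2 mm. A picture is of the moment at which its call begins: read the wrist's pose just before it. get_calibration takes no time and is no camera call; for the wrist camera it gives the pose at the moment of the call.
- manip.close_job(): hands the job in, once; it reports no verdict.
The state is a dict: "t": time; "joint_positions": joint angles; "dq": joint speeds; "tau": joint torques, N m; "tcp_pos": TCP position; "orientation": TCP orientation; "contact_force": force on the tool from outside, world axes, zero at the start; "wrist_torque": the same for the moment, N m; "width": finger opening in m.
Only numpy, scipy, OpenCV 4.12 (cv2) and the standard library are available. Lean on these libraries where they do the work, as an engineer would, in place of code of your own. Each camera call takes 0.05 s, during which the arm holds its last target.

## Task

Pull the recessed paddle handle on the transport case to trip its latch, raise the lid with it and leave the lid standing fully open. Then take the yellow-lidded slide box out of the case and stack it on the matching yellow-lidded box on the bench, lined up so that its recesses drop over the lugs and it sits fully down. Leave everything else where it stands.

Things in the scene. Friction and masses are not known exactly. Their poses are not given: they have to be found in the camera images.
- case: Blue specimen transport case fixed to the bench, 210 (x) x 220 (y) mm, walls 10 mm, origin at the centre of its underside; its -x side is the front, facing roughly the robot. Front wall about 55 mm high, back wall 160 mm, the side walls' tops slope between them at 0.47 rad (27 deg). Inner space 190 x 200 mm, inner floor 8 mm above its underside (case_floor). A steel keeper, 44 mm wide, sticks 10 mm inwards from the middle of the front wall's top.
- case_floor (a point): Centre of the case's inner floor.
- lid (a joint): White lid, rad: 0 = shut (lying on the sloping rim), opens upward about the hinge line along the case's y axis at the top of the back wall, stop at 1.35, where the lid still leans over the inside of the case, its front edge up and towards the robot at about 50 deg above level. A latch bolt holds it shut until the paddle is pulled. It weighs 0.4 kg; the friction hinge (0.6 N m) keeps it at whatever angle it is left; about 7 N at the paddle raises it.
- lid_hinge (a point): Centre of the lid's hinge line, at (+100, 0, 160.5) mm in the case frame. Its axes turn with the lid: -x runs from the hinge to the lid's front edge, y along the hinge, z out of the lid's top face. The lid is 235 mm long, 220 wide, 34 mm thick (z 0 to 34 mm). In its top face is a black dish, 26 mm deep (floor at z 8 mm), from 105 to 215 mm from the hinge and 118 mm wide, open above.
- lid_front (a point): Middle of the lid's front edge face, 235 mm from the hinge, at mid thickness.
- paddle (a joint): Steel paddle handle lying flush in the dish of the lid, rad: 0 = flush, its free end (towards the lid's front edge) swings up out of the dish, stop at 0.65. It draws the latch bolt back; the bolt is clear of the keeper from about 0.4. A light spring (about 2 to 3 N at the free end) shuts it when let go; the bolt would catch again if the lid were still down.
- paddle_hinge (a point): Centre of the paddle's hinge pin, along y, at (-120, 0, 26) mm in the lid's (lid_hinge) axes. Axes turn with the paddle: -x runs to its free end.
- paddle_grip (a point): Grip point of the paddle, 45 mm from its pin towards the free end, on its middle line and 4 mm above the pin, 22 mm above the dish floor when flush; axes as paddle_hinge. The paddle is 60 mm long, 40 mm wide (y), with straight side flanges 20 mm tall (from 12 mm below to 8 mm above the pin), so it can be pinched across its 40 mm width; 39 mm of dish is free on each side of it and 35 mm in front of its free end.
- box: White slide box with a YELLOW lid, lying inside the case at the start, long side roughly along the case's x: 100 (x) x 56 (y) x 50 mm and on its lid two square tapered lugs, 7 mm tall, 37 mm wide at the foot and 28 mm at the top, at x = +-23 mm. In its underside two rectangular recesses, 9 mm deep, 42 x 42 mm, at x = +-23 mm. About 0.3 kg; origin at the centre of its underside. Half a turn makes no difference.
- mate: The matching white slide box with a YELLOW lid, standing on the bench left or right of the case; same shape as box, 0.7 kg, loose; origin at the centre of its underside. A box stacked on it with the recesses over the lugs stands with its underside 50 mm above this one's underside; 57 mm if it only rests on the lugs.
- red_box: Bystander: the same slide box with a RED lid, on the other side of the case; origin at the centre of its underside.
- tube_rack: Bystander: black rack full of capped tubes, 70 x 190 x 115 mm, loose; origin at the centre of its underside.
- bottle: Bystander: amber bottle, 60 mm across, 150 mm tall, loose; origin at the centre of its underside.
- jar: Bystander: white jar with red cap, 56 mm across, 75 mm tall, loose; origin at the centre of its underside.
- tip_box: Bystander: blue pipette tip box with grey lid, 85 x 120 x 60 mm, loose; origin at the centre of its underside.
- beaker: Bystander: clear plastic beaker, 66 mm across, 85 mm tall, loose; origin at the centre of its underside.
Mind the look-alikes: they are no part of the job. Leave any purple or turquoise look-alike of the mate alone.

How it is judged:
By the outcome, as a careful person would: the job done as asked, in the order asked, and still so for the second after the job is handed in, with the robot touching nothing.
It also fails if it takes over 64 s, if anything falls off the work surface, if the arm or the gripper's body presses on something with over 40 N, if the wrist force passes 120 N, or if a joint passes its speed limit or range.

## Working session

There is one attempt and no reset: what is moved stays moved. The work goes in short steps, Python scripts to look and compute and a shell command to move; the robot and the scene stay as the last step left them, time stands still between calls to the robot, and variables do not carry over. Pictures are saved under pics/ and viewed, and the job is handed in when it is done.

```bash
ls; mkdir -p pics; python3 - <<'E'
from bench import manip, viewer
import cv2
for n in ["scene","side","wrist"]:
    im=viewer.get_image(n); cv2.imwrite(f"pics/a_{n}.png",im[:,:,::-1])
    c=viewer.get_calibration(n); print(n,c)
print(manip.read_state(), manip.grip_point_offset)
E
```

```text
pics
scene {'intrinsics': array([[494.60372283,   0.        , 325.65064154],
       [  0.        , 494.60372283, 239.34460491],
       [  0.        ,   0.        ,   1.        ]]), 'world_to_cam': array([[ 0.09390574,  0.99555271,  0.00751732, -0.11098246],
       [-0.7927467 ,  0.07020399,  0.6054949 ,  0.36697699],
       [ 0.60227434, -0.06281878,  0.79581368, -1.42658217],
       [ 0.        ,  0.        ,  0.        ,  1.        ]])}
side {'intrinsics': array([[479.883395  ,   0.        , 315.78017911],
       [  0.        , 479.883395  , 245.69496135],
       [  0.        ,   0.        ,   1.        ]]), 'world_to_cam': array([[-0.97754746, -0.20959602,  0.02169021,  0.52388289],
       [ 0.15038002, -0.62182938,  0.76857925, -0.14897862],
       [-0.14760354,  0.75458447,  0.63938679, -1.18931623],
       [ 0.        ,  0.        ,  0.        ,  1.        ]])}
wrist {'intrinsics': array([[377.56161973,   0.        , 314.61314329],
       [  0.        , 377.56161973, 244.81981398],
       [  0.        ,   0.        ,   1.        ]]), 'world_to_cam': array([[ 0.25633407, -0.9665
[... 203 characters left out ...]
1.        ]])}
{'t': 0.15, 'joint_positions': array([-1.38230973e+00,  5.26835670e-02,  1.40149612e+00,  1.73332880e-05,
        1.68863391e+00, -7.03126877e-02]), 'dq': array([-8.00444835e-04,  8.23881393e-04, -2.58409944e-03,  6.25060684e-04,
        5.47774449e-05,  1.11473861e-03]), 'tau': array([ 8.41165347e-04, -3.81951356e+01, -3.60423303e+01, -1.30256348e-05,
        4.61963573e-03, -1.15548403e-05]), 'tcp_pos': array([ 0.13433369, -0.50727651,  0.23066803]), 'orientation': array([-1.6552082 ,  1.56957525,  1.74518576]), 'contact_force': array([-0.05307792, -0.21182807,  0.45452862]), 'wrist_torque': array([-0.03443153,  0.02451599,  0.071472  ]), 'width': 0.08551118465907791} 0.0187
```

View pics/a_scene.png

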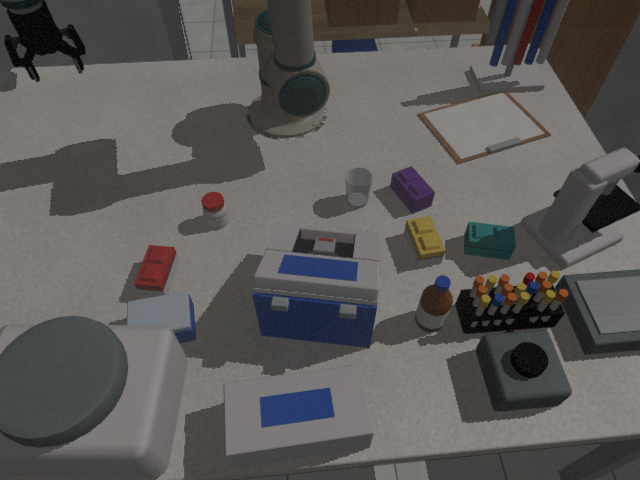

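View pics/a_side.png

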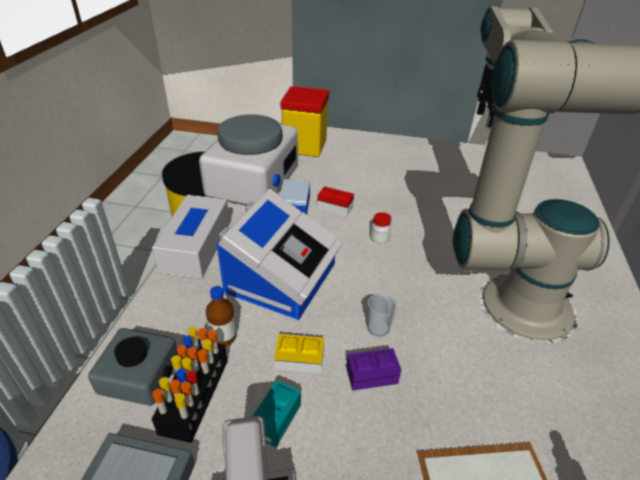

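View pics/a_wrist.png

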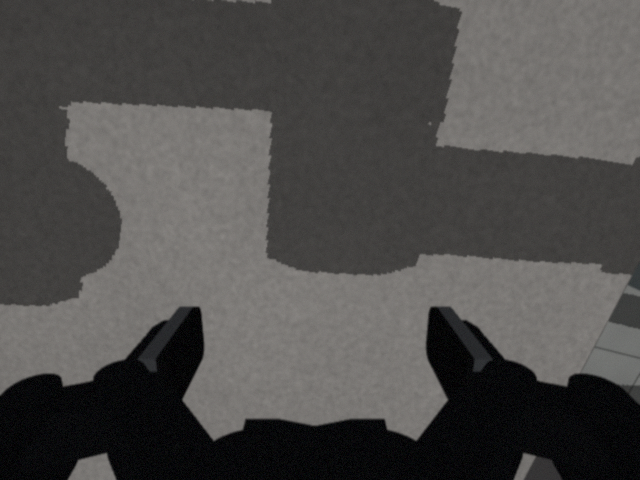

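```bash
cat > h.py <<'E'
import numpy as np, cv2
from bench import manip, viewer
def load(p): return cv2.imread(p)
def proj(c,P):
    P=np.atleast_2d(P); q=P@c["world_to_cam"][:3,:3].T+c["world_to_cam"][:3,3]
    q=q*[1,-1,-1]; K=c["intrinsics"]; u=q@K.T; return u[:,:2]/u[:,2:]
def ray(c,uv):
    R=c["world_to_cam"][:3,:3]; t=c["world_to_cam"][:3,3]
    d=np.linalg.inv(c["intrinsics"])@[uv[0],uv[1],1]; d=d*[1,-1,-1]
    return -R.T@t, R.T@d
def onplane(c,uv,z):
    o,d=ray(c,uv); return o+d*(z-o[2])/d[2]
def crop(src,dst,x0,y0,x1,y1,s):
    im=load(src)[y0:y1,x0:x1]; im=cv2.resize(im,None,fx=s,fy=s,interpolation=cv2.INTER_CUBIC)
    for k in range(0,x1-x0,10):
        cv2.line(im,(k*s,0),(k*s,10 if k%50 else 20),(0,255,0),1)
        if (x0+k)%20==0: cv2.putText(im,str(x0+k),(k*s,22),0,.4,(0,255,0),1)
    for k in range(0,y1-y0,10):
        cv2.line(im,(0,k*s),(10,k*s),(0,255,0),1)
        if (y0+k)%20==0: cv2.putText(im,str(y0+k),(12,k*s+4),0,.4,(0,255,0),1)
    cv2.imwrite(dst,im)
def Rz(a): return np.array([[np.cos(a),-np.sin(a),0],[np.sin(a),np.cos(a),0],[0,0,1]])
def Ry(a): return np.array([[np.cos(a),0,np.sin(a)],[0,1,0],[-np.sin(a),0,np.cos(a)]])
def casepts(p,P): return np.atleast_2d(P)@Rz(p[2]).T+[p[0],p[1],0]
def lidpts(p,a,P):  # a = lid angle
    # at 0, -x dir slopes down by .47 ; rotation about y
    return casepts(p, np.atleast_2d(P)@Ry(-.47+a).T+[.1,0,.1605])
def boxpts(p,P): return np.atleast_2d(P)@Rz(p[2]).T+[p[0],p[1],0]
E
python3 - <<'E'
from h import *
crop("pics/a_scene.png","pics/c1.png",245,220,395,350,5)
crop("pics/a_side.png","pics/c2.png",205,180,345,320,4)
crop("pics/a_scene.png","pics/c3.png",380,160,530,270,5)
crop("pics/a_side.png","pics/c4.png",260,320,410,450,5)
E
```

```text
(no output)
```

View pics/c1.png

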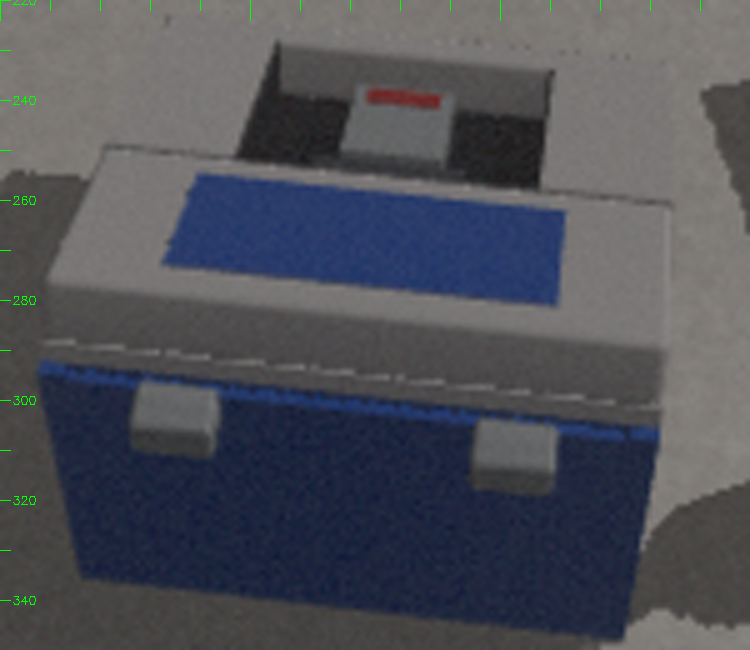

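View pics/c2.png

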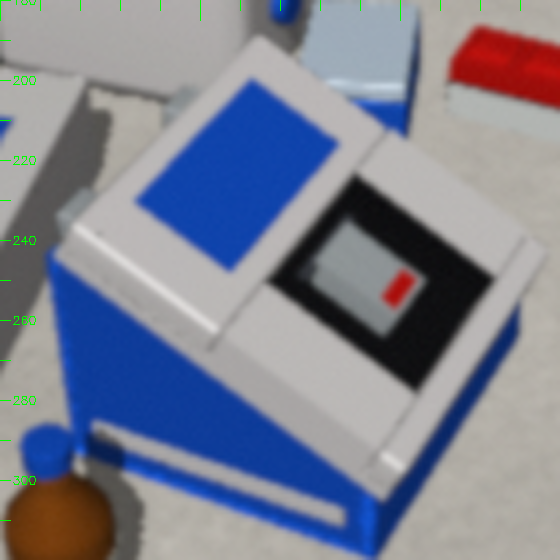

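View pics/c3.png

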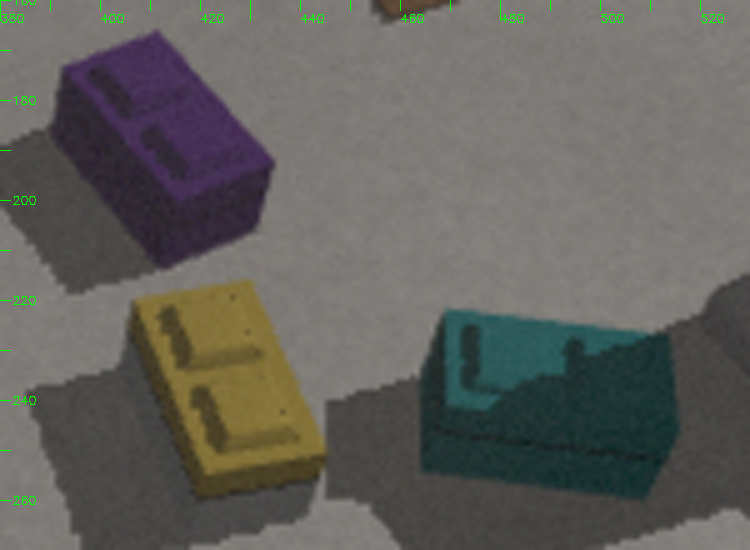

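View pics/c4.png

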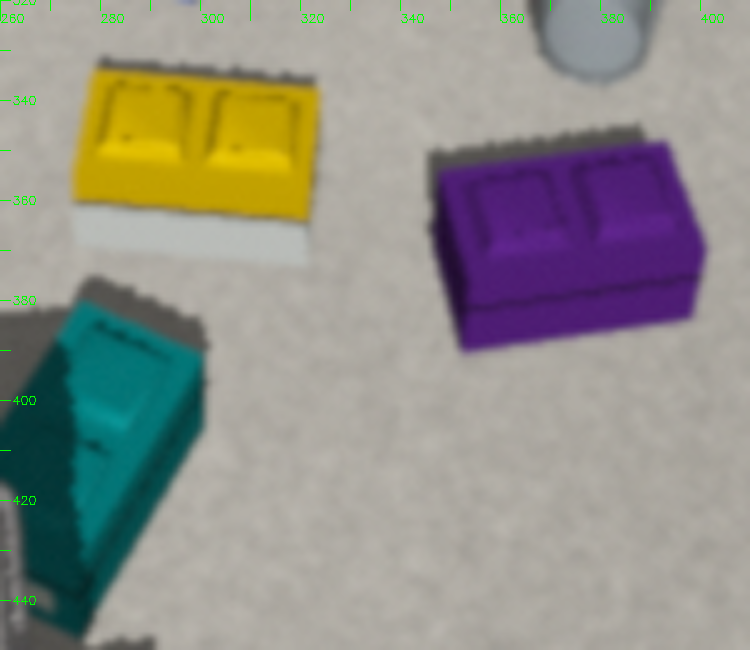

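```bash
cat > fit.py <<'E'
from h import *
from scipy.optimize import least_squares
S=viewer.get_calibration("scene"); D=viewer.get_calibration("side")
cs=[(S,'c',(.105,-.11,0),(261.4,335.4)),(S,'c',(.105,.11,0),(369.6,347.6)),(S,'l',(-.215,-.059,.034),(300.4,228.2)),(S,'l',(-.215,.059,.034),(355.6,234)),
(D,'l',(-.215,-.059,.034),(328.75,249.5)),(D,'l',(-.215,.059,.034),(308.75,278)),(D,'l',(-.105,.059,.034),(272,250.25)),(D,'c',(-.105,.11,0),(298,319))]
def f(p):
    return np.concatenate([ (proj(c,casepts(p,P) if k=='c' else lidpts(p,0,P))[0]-uv) for c,k,P,uv in cs])
r=least_squares(f,[.6,-.05,0]); print("case",r.x,np.round(r.fun.reshape(-1,2),1))
h=(.05,.028)
ms=[(S,(-1,-1),(406.4,220.4)),(S,(-1,1),(430,216)),(S,(1,1),(445,250.4)),(S,(1,-1),(421.4,256)),
(D,(1,-1),(279.6,334)),(D,(-1,-1),(323.6,337.6)),(D,(-1,1),(321.6,363.6)),(D,(1,1),(275,360))]
def g(p): return np.concatenate([proj(c,boxpts(p,[s[0]*.05,s[1]*.028,.05]))[0]-uv for c,s,uv in ms])
q=least_squares(g,[.55,.15,0]); print("mate",q.x,np.round(q.fun.reshape(-1,2),1))
print("grip0",lidpts(r.x,0,[-.165,0,.030]))
E
python3 fit.py
```

```text
case [ 0.6205288   0.04408293 -0.21322114] [[-0.3 -0.1]
 [ 0.2  0. ]
 [-0.2 -0.7]
 [ 0.  -1. ]
 [-0.2 -1. ]
 [-0.1  0. ]
 [-1.5 -0.5]
 [ 0.2  0.8]]
mate [0.51062799 0.28878886 0.12645384] [[ 1.4 -1.7]
 [ 1.2 -1.3]
 [ 2.1 -1.2]
 [ 1.2 -2.3]
 [-1.8  0.4]
 [ 0.3  0.5]
 [ 0.3 -4.2]
 [-1.1 -4.6]]
grip0 [[0.56120793 0.05692662 0.11252081]]
```

```bash
sed -i 's/^(D,(1,-1),(279.6,334)),(D,(-1,-1),(323.6,337.6)).*/(D,(1,-1),(279.6,334)),(D,(-1,-1),(323.6,337.6))]/' fit.py; python3 fit.py | tail -8; cat >> h.py <<'E'
from scipy.spatial.transform import Rotation as Ro
def st(pr=True):
    s=manip.read_state(); R=Ro.from_euler('xyz',s['orientation']).as_matrix()
    y=R[:,1]; yaw=np.arctan2(y[1],y[0])
    if pr: print("t %.2f tcp %s yawY %.3f F %s w %.4f M %s q %s tilt %.3f"%(s['t'],np.round(s['tcp_pos'],4),yaw,np.round(s['contact_force'],1),s['width'],np.round(s['wrist_torque'],2),np.round(s['joint_positions'],2),R[2,0]))
    return s,R,yaw
CASE=np.array([ 0.6205288 ,  0.04408293, -0.21322114])
def grip(a,b): return lidpts(CASE,a,np.array([-.12,0,.026])+Ry(b)@np.array([-.045,0,.004]))[0]
E
python3 - <<'E'
from h import *
s,R,y=st()
print(R)
c=viewer.get_calibration("wrist")["world_to_cam"]; cp=-c[:3,:3].T@c[:3,3]; print("cam in tool",R.T@(cp-s['tcp_pos']))
E
```

```text
[ 0.2  0.8]]
mate [0.51253989 0.28541797 0.11641686] [[ 0.3 -1.1]
 [ 0.2 -0.5]
 [ 0.6 -0.2]
 [-0.5 -1.5]
 [-2.  -1.1]
 [-0.2 -0.7]]
grip0 [[0.56120793 0.05692662 0.11252081]]
t 0.15 tcp [ 0.1343 -0.5073  0.2307] yawY -1.312 F [-0.1 -0.2  0.5] w 0.0855 M [-0.03  0.02  0.07] q [-1.38  0.05  1.4   0.    1.69 -0.07] tilt -1.000
[[-2.11864445e-04  2.55921839e-01 -9.66697454e-01]
 [ 1.20255198e-03 -9.66696711e-01 -2.55921906e-01]
 [-9.99999254e-01 -1.21672469e-03 -1.02950651e-04]]
cam in tool [-0.14316693 -0.00080386 -0.06951893]
```

```bash
python3 -m inch '[[85,0.04,0.053,0,-0.25],[85,0.04,0.053,0,-0.25],[85,0.04,0.053,0,-0.25],[85,0.04,0.053,0,-0.25],[85,0.04,0.053,0,-0.25],[85,0.04,0.053,0,-0.25],[85,0.04,0.053,0,-0.25],[85,0.04,0.053,0,-0.25]]'; python3 -c "from h import *; st()"
```

```text
t: 0.82
tcp_pos: [0.3264, -0.2447, 0.2257]
orientation: [-1.276, 1.563, 1.86]
contact_force: [0.5, -1.5, -0.5]
width: 0.0846
t 0.82 tcp [ 0.3264 -0.2447  0.2257] yawY -1.576 F [ 0.5 -1.5 -0.5] w 0.0846 M [-0.03 -0.05 -0.03] q [-0.74 -0.28  1.72  0.    1.71  0.84] tilt -1.000
```

```bash
python3 -m inch '[[65,0.041,0.052,0,-0.2],[65,0.041,0.052,0,-0.2],[65,0.041,0.052,0,-0.2],[65,0.041,0.052,0,-0.2],[65,0.041,0.052,0,-0.2],[65,0.041,0.052,0,-0.2],[65,0.041,0.052,0,-0.2],[65,0.041,0.052,0,-0.2]]'; python3 -c "from h import *; st(); print(grip(0,0))"
```

```text
t: 1.48
tcp_pos: [0.5284, 0.0206, 0.225]
orientation: [-1.408, 1.564, 1.526]
contact_force: [-0.2, -0.9, -0.4]
width: 0.0649
t 1.48 tcp [0.5284 0.0206 0.225 ] yawY -1.778 F [-0.2 -0.9 -0.4] w 0.0649 M [-0.05 -0.04 -0.01] q [-0.03  0.06  1.4   0.01  1.68  1.74] tilt -1.000
[0.56120793 0.05692662 0.11252081]
```

Take a wrist picture here, with the paddle in view.

```bash
python3 - <<'E'
from h import *
s,R,y=st()
c=viewer.get_calibration("wrist")
im=viewer.get_image("wrist")[:,:,::-1].copy()
cv2.imwrite("pics/w1raw.png",im)
for P in [(-.215,-.059,.034),(-.215,.059,.034),(-.105,.059,.034),(-.105,-.059,.034)]:
    u=proj(c,lidpts(CASE,0,P))[0]; cv2.circle(im,tuple(int(v) for v in u),4,(0,0,255),1)
for x,yy in [(-.06,-.02),(-.06,.02),(0,.02),(0,-.02)]:
    u=proj(c,lidpts(CASE,0,(-.12+x,yy,.034)))[0]; cv2.circle(im,tuple(int(v) for v in u),4,(0,255,0),1)
cv2.imwrite("pics/w1.png",im)
E
```

```text
t 1.48 tcp [0.5284 0.0206 0.225 ] yawY -1.778 F [-0.2 -0.9 -0.4] w 0.0649 M [-0.05 -0.04 -0.01] q [-0.03  0.06  1.4   0.01  1.68  1.74] tilt -1.000
```

View pics/w1.png

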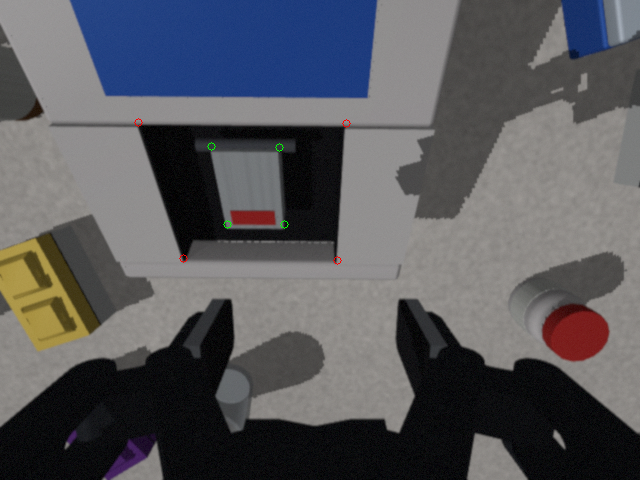

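```bash
python3 -m inch '[[62,0.018,0.02,0,-0.05],[62,0.018,0.02,0,0],[62,0.018,0.02,0,0],[62,0,0,-0.036,0],[62,0,0,-0.036,0],[62,0,0,-0.036,0],[62,0,0,-0.036,0],[62,0,0,-0.036,0]]'; python3 -c "from h import *; st(); print(grip(0,0))"
```

```text
t: 2.2
tcp_pos: [0.568, 0.0691, 0.1135]
orientation: [-1.8, 1.56, 1.14]
contact_force: [-6.3, -1.6, 77.9]
width: 0.0621
t 2.20 tcp [0.568  0.0691 0.1135] yawY -1.772 F [-6.3 -1.6 77.9] w 0.0621 M [-2.98  0.83 -0.22] q [0.05 0.25 1.42 0.01 1.47 1.82] tilt -1.000
[0.56120793 0.05692662 0.11252081]
```

```bash
python3 -m inch '[[62,0,0,0.03,0],[62,0,0,0.03,0],[62,0,0,0,0],[62,0,0,0,0],[62,0,0,0,0],[62,0,0,0,0],[62,0,0,0,0],[62,0,0,0,0]]'; python3 - <<'E'
from h import *
s,R,y=st()
print(grip(0,0)-s['tcp_pos'])
E
```

```text
t: 2.87
tcp_pos: [0.5664, 0.0687, 0.1451]
orientation: [-1.218, 1.562, 1.723]
contact_force: [0.3, 0.3, 0.0]
width: 0.0618
t 2.87 tcp [0.5664 0.0687 0.1451] yawY -1.772 F [0.3 0.3 0. ] w 0.0618 M [ 0.01  0.01 -0.01] q [0.05 0.22 1.39 0.01 1.53 1.82] tilt -1.000
[-0.0051829  -0.01180474 -0.03260571]
```

```bash
python3 -m inch '[[62,-0.008,-0.02,0,-0.1],[62,0,0,0,0],[62,0,0,0,0],[62,0,0,-0.015,0],[62,0,0,-0.015,0],[62,0,0,0,0],[62,0,0,0,0],[62,0,0,0,0]]'; python3 - <<'E'
from h import *
s,R,y=st()
print(grip(0,0)-s['tcp_pos'])
c=viewer.get_calibration("wrist")
im=viewer.get_image("wrist")[:,:,::-1].copy()
cv2.imwrite("pics/w2.png",im)
im=viewer.get_image("side")[:,:,::-1].copy()
cv2.imwrite("pics/s2.png",im)
crop("pics/s2.png","pics/s2c.png",240,180,400,300,5)
E
```

```text
t: 3.53
tcp_pos: [0.5598, 0.055, 0.1226]
orientation: [-0.803, 1.56, 2.124]
contact_force: [0.6, -0.1, 0.4]
width: 0.0619
t 3.53 tcp [0.5598 0.055  0.1226] yawY -1.786 F [ 0.6 -0.1  0.4] w 0.0619 M [-0.02  0.05 -0.02] q [0.03 0.22 1.44 0.01 1.49 1.81] tilt -1.000
[ 0.00140249  0.00196702 -0.01005151]
```

View pics/w2.png

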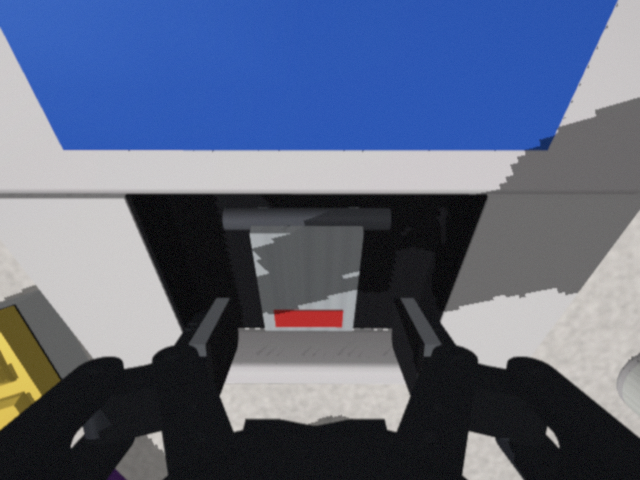

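View pics/s2c.png

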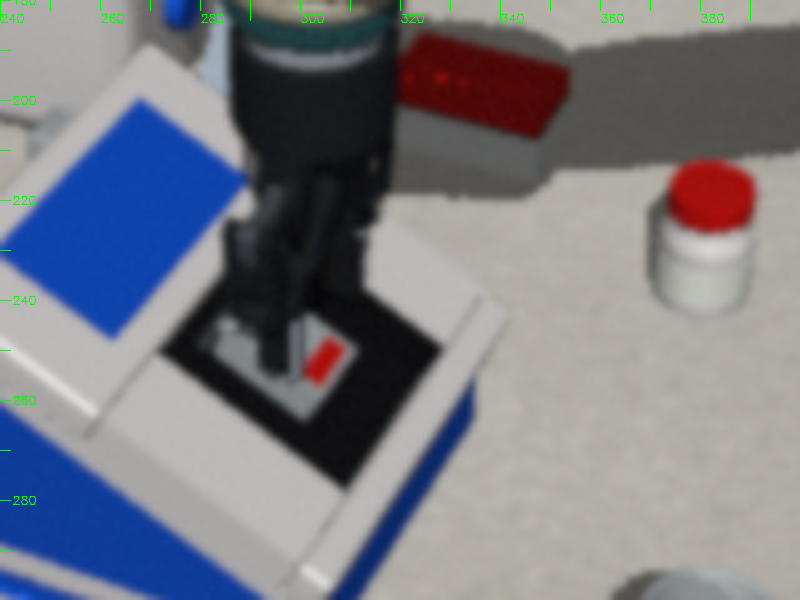

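```bash
python3 -m inch '[[62,0.003,0.003,-0.012,0],[62,0,0,-0.012,0],[62,0,0,-0.008,0],[62,0,0,0,0],[40,0,0,0,0],[30,0,0,0,0],[30,0,0,0,0],[30,0,0,0,0]]'; python3 - <<'E'
from h import *
s,R,y=st()
print(grip(0,0)-s['tcp_pos'])
E
```

```text
t: 4.3
tcp_pos: [0.5622, 0.0575, 0.1023]
orientation: [-0.937, 1.561, 1.99]
contact_force: [-0.7, -0.9, -3.1]
width: 0.0386
t 4.30 tcp [0.5622 0.0575 0.1023] yawY -1.785 F [-0.7 -0.9 -3.1] w 0.0386 M [-0.07  0.03 -0.02] q [0.03 0.24 1.45 0.01 1.45 1.82] tilt -1.000
[-0.00097287 -0.00057728  0.01018348]
```

```bash
cat >> h.py <<'E'
G0=np.array([.5622,.0575,.1023+.021])
_l=(Rz(CASE[2]).T@(G0-[CASE[0],CASE[1],0])-[.1,0,.1605])@Ry(-.47)
PL=_l-[-.12,0,.026]
def G(a,b): return lidpts(CASE,a,np.array([-.12,0,.026])+Ry(b)@PL)[0]
def T(a,b): return G(a,b)-[0,0,.021]
E
python3 - <<'E'
from h import *
print(PL)
L=[(0,.2),(0,.4),(0,.6)]+[(a,.6) for a in np.arange(.1,1.36,.125)]
p=T(0,0)
for k in L:
    q=T(*k); print(np.round(k,2),np.round(q,4),"norm",np.round((q-p)/.6,4)); p=q
E
```

```text
[-0.03936196  0.00077032  0.01322621]
[0.  0.2] [0.5618 0.0576 0.1106] norm [-0.0006  0.0001  0.0138]
[0.  0.4] [0.5631 0.0573 0.1188] norm [ 0.0021 -0.0004  0.0137]
[0.  0.6] [0.5659 0.0567 0.1266] norm [ 0.0047 -0.001   0.013 ]
[0.1 0.6] [0.5654 0.0568 0.1422] norm [-0.0008  0.0002  0.0261]
[0.22 0.6 ] [0.5669 0.0565 0.1617] norm [ 0.0025 -0.0005  0.0325]
[0.35 0.6 ] [0.5708 0.0556 0.1809] norm [ 0.0065 -0.0014  0.0319]
[0.48 0.6 ] [0.577  0.0543 0.1994] norm [ 0.0103 -0.0022  0.0309]
[0.6 0.6] [0.5854 0.0525 0.2169] norm [ 0.014  -0.003   0.0293]
[0.72 0.6 ] [0.5959 0.0502 0.2333] norm [ 0.0175 -0.0038  0.0273]
[0.85 0.6 ] [0.6082 0.0475 0.2482] norm [ 0.0206 -0.0045  0.0248]
[0.98 0.6 ] [0.6223 0.0445 0.2614] norm [ 0.0235 -0.0051  0.022 ]
[1.1 0.6] [0.638  0.0411 0.2727] norm [ 0.026  -0.0056  0.0188]
[1.23 0.6 ] [0.6548 0.0374 0.282 ] norm [ 0.0281 -0.0061  0.0154]
[1.35 0.6 ] [0.6727 0.0336 0.289 ] norm [ 0.0298 -0.0064  0.0117]
```

```bash
python3 -m inch '[[30,0,0,0.007,0],[30,0,0,0.007,0],[30,0.001,0,0.007,0],[30,0.001,0,0.007,0],[30,0.002,0,0.007,0],[30,0.002,-0.001,0.006,0],[30,0,0,0,0],[30,0,0,0,0]]'; python3 - <<'E'
from h import *
s,R,y=st()
print(T(0,.6)-s['tcp_pos'])
E
```

```text
t: 4.97
tcp_pos: [0.5608, 0.0578, 0.1089]
orientation: [-0.206, 1.543, 2.722]
contact_force: [-2.0, 0.4, 0.4]
width: 0.0383
t 4.97 tcp [0.5608 0.0578 0.1089] yawY -1.784 F [-2.   0.4  0.4] w 0.0383 M [-0.12  0.11 -0.01] q [0.03 0.25 1.43 0.01 1.49 1.81] tilt -1.000
[ 0.00508909 -0.00105047  0.01765786]
```

```bash
python3 -m inch '[[30,0.003,-0.001,0.02,0],[30,0.003,0,0.02,0],[30,0.003,0,0.02,0],[30,0,0,0,0],[30,0,0,0,0],[30,0,0,0,0],[30,0,0,0,0],[30,0,0,0,0]]'; python3 - <<'E'
from h import *
s,R,y=st()
print(T(0,.6)-s['tcp_pos'])
E
```

```text
t: 5.63
tcp_pos: [0.559, 0.0581, 0.1384]
orientation: [-0.042, 1.517, 2.885]
contact_force: [1.1, 1.0, -6.6]
width: 0.0382
t 5.63 tcp [0.559  0.0581 0.1384] yawY -1.785 F [ 1.1  1.  -6.6] w 0.0382 M [ 0.3  -0.08 -0.05] q [0.03 0.24 1.38 0.02 1.57 1.81] tilt -0.999
[ 0.00690031 -0.00137075 -0.01188994]
```

```bash
python3 - <<'E'
from h import *
im=viewer.get_image("side")[:,:,::-1].copy()
cv2.imwrite("pics/s3.png",im)
crop("pics/s3.png","pics/s3c.png",200,160,360,320,4)
E
```

```text
(no output)
```

View pics/s3c.png

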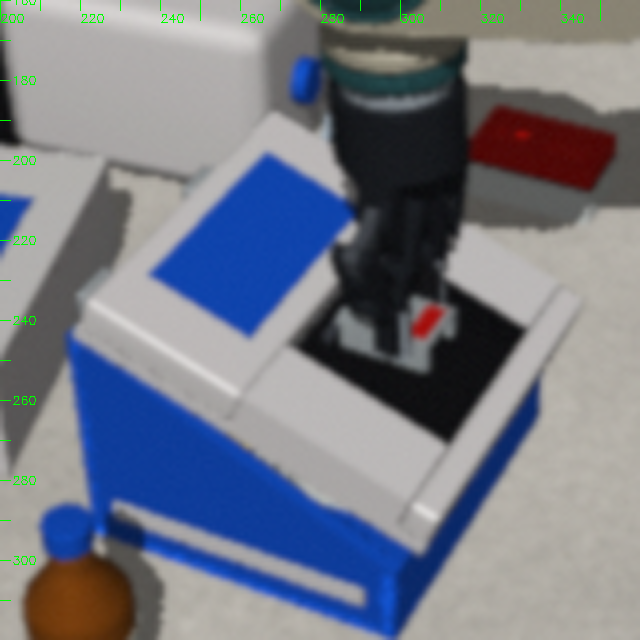

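```bash
python3 -m inch '[[30,0.001,0,0.03,0],[30,0.005,-0.001,0.03,0],[30,0.01,-0.002,0.03,0],[30,0.014,-0.003,0.028,0],[30,0.018,-0.004,0.026,0],[30,0,0,0,0],[30,0,0,0,0],[30,0,0,0,0]]'; python3 - <<'E'
from h import *
s,R,y=st()
for a in (.4,.5,.6,.7): print(a,T(a,.6)-s['tcp_pos'])
E
```

```text
t: 6.35
tcp_pos: [0.5768, 0.0542, 0.2196]
orientation: [0.029, 1.478, 2.959]
contact_force: [0.0, 1.4, -4.0]
width: 0.0385
t 6.35 tcp [0.5768 0.0542 0.2196] yawY -1.782 F [ 0.   1.4 -4. ] w 0.0385 M [ 0.26  0.11 -0.08] q [0.02 0.28 1.17 0.02 1.78 1.81] tilt -0.996
0.4 [-0.00378933  0.00100171 -0.03122857]
0.5 [ 0.001704   -0.00018766 -0.01661741]
0.6 [ 0.00859553 -0.00167976 -0.00264037]
0.7 [ 0.01681641 -0.00345969  0.0105629 ]
```

```bash
python3 -m inch '[[30,0.025,-0.005,0.045,0],[30,0.036,-0.008,0.04,0],[30,0.044,-0.01,0.03,0],[30,0.046,-0.01,0.021,0],[30,0.02,-0.004,0.006,0],[30,0,0,0,0],[30,0,0,0,0],[30,0,0,0,0]]'; python3 - <<'E'
from h import *
s,R,y=st(); print(R[:,0])
for a in (1.,1.1,1.2,1.3,1.35): print(a,T(a,.6)-s['tcp_pos'])
im=viewer.get_image("side")[:,:,::-1].copy()
cv2.imwrite("pics/s4.png",im)
E
```

```text
t: 7.02
tcp_pos: [0.6693, 0.0343, 0.2936]
orientation: [0.073, 1.427, 3.011]
contact_force: [-4.8, -0.0, -3.6]
width: 0.0354
t 7.02 tcp [0.6693 0.0343 0.2936] yawY -1.773 F [-4.8 -0.  -3.6] w 0.0354 M [0.03 0.69 0.48] q [-0.01  0.63  0.58  0.02  2.08  1.77] tilt -0.990
[-0.14186895  0.01856333 -0.98971137]
1.0 [-0.04393726  0.00951769 -0.02975676]
1.1 [-0.03134017  0.00679026 -0.02087128]
1.2 [-0.01793903  0.00388875 -0.01331694]
1.3 [-0.00386775  0.00084215 -0.00716923]
1.35 [ 0.00337548 -0.0007261  -0.00464261]
```

View pics/s4.png

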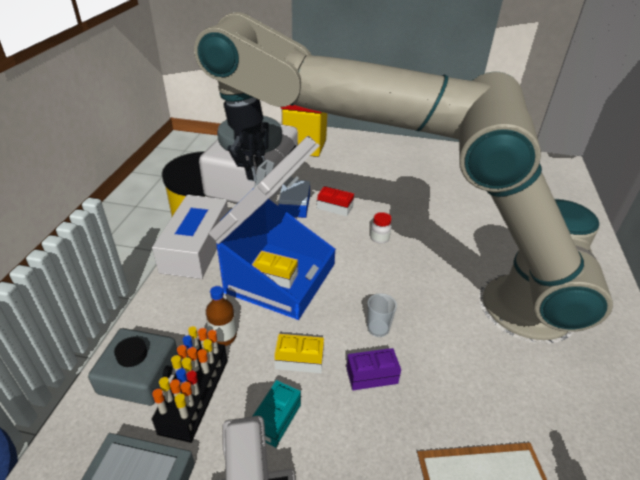

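```bash
cat > lidov.py <<'E'
from h import *
import sys
n=sys.argv[1]
c=viewer.get_calibration("side"); im=load(n)
s=4;x0,y0=200,120
b=cv2.resize(im[y0:y0+150,x0:x0+160],None,fx=s,fy=s,interpolation=cv2.INTER_CUBIC)
for a,col in ((1.15,(255,0,0)),(1.25,(0,255,0)),(1.35,(0,0,255))):
    for P in ((-.235,-.11,.034),(-.235,.11,.034),(-.235,.11,0),(0,.11,0),(-.235,-.11,0)):
        u=(proj(c,lidpts(CASE,a,P))[0]-[x0,y0])*s
        cv2.circle(b,tuple(int(v) for v in u),4,col,1)
cv2.imwrite(n.replace(".png","_l.png"),b)
E
python3 lidov.py pics/s4.png
```

```text
(no output)
```

View pics/s4_l.png

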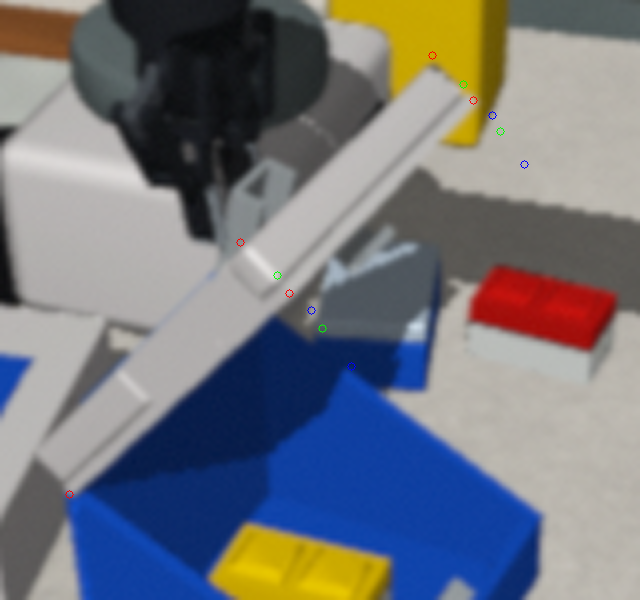

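```bash
python3 -m inch '[[30,0.018,-0.004,0.006,0],[30,0.018,-0.004,0.006,0],[30,0.016,-0.003,0.004,0],[30,0.01,-0.002,0.002,0],[30,0,0,0,0],[60,0,0,0,0],[60,0,0,0,0],[60,0,0,0,0]]'; python3 - <<'E'
from h import *
s,R,y=st(); print(R[:,0])
im=viewer.get_image("side")[:,:,::-1].copy()
cv2.imwrite("pics/s5.png",im)
E
python3 lidov.py pics/s5.png
```

```text
t: 7.73
tcp_pos: [0.7044, 0.0267, 0.3014]
orientation: [0.094, 1.418, 3.031]
contact_force: [0.5, 1.1, -0.9]
width: 0.0605
t 7.73 tcp [0.7044 0.0267 0.3014] yawY -1.773 F [ 0.5  1.1 -0.9] w 0.0605 M [-0.02 -0.07  0.04] q [-0.02  0.81  0.3   0.02  2.19  1.76] tilt -0.988
[-0.15114733  0.01671375 -0.98836994]
```

View pics/s5_l.png

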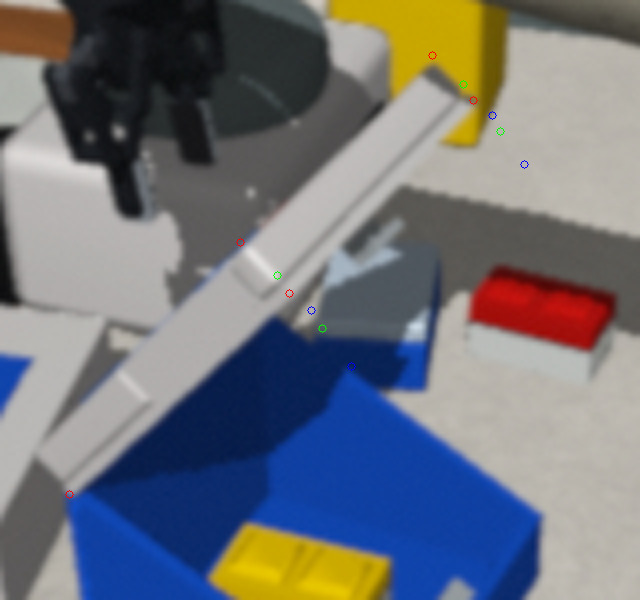

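```bash
python3 -m inch '[[40,-0.02,0.004,0.04,0],[20,-0.03,0.007,0.045,0],[0,-0.034,0.007,0.045,0],[0,-0.034,0.007,0.04,0],[0,-0.034,0.007,0.04,0],[0,-0.05,0.01,0,0],[0,-0.06,0.012,0,0],[0,-0.06,0.012,0,0]]'; python3 - <<'E'
from h import *
s,R,y=st(); print(R[:,0])
E
```

```text
t: 8.45
tcp_pos: [0.5047, 0.066, 0.4276]
orientation: [0.096, 1.416, 3.031]
contact_force: [-0.4, 0.7, 1.2]
width: -0.0001
t 8.45 tcp [0.5047 0.066  0.4276] yawY -1.777 F [-0.4  0.7  1.2] w -0.0001 M [-0.02 -0.1  -0.02] q [0.04 0.19 0.87 0.03 2.24 1.84] tilt -0.988
[-0.15278624  0.01704308 -0.98811229]
```

```bash
python3 - <<'E'
from h import *
for a in (1.3,1.32,1.35): print(a,lidpts(CASE,a,(-.235,0,0))[0],lidpts(CASE,a,(-.235,0,.034))[0])
for n in ("scene","side","wrist"):
    im=viewer.get_image(n)[:,:,::-1].copy(); cv2.imwrite(f"pics/s6{n}.png",im)
c=viewer.get_calibration("scene"); im=load("pics/s6scene.png")
b=im[200:350,240:400]; b=cv2.resize(b,None,fx=5,fy=5,interpolation=cv2.INTER_CUBIC)[:600]
for a,col in ((1.25,(0,255,0)),(1.35,(0,0,255))):
    for P in ((-.235,-.11,.034),(-.235,.11,.034),(-.235,.11,0),(0,.11,0),(-.235,-.11,0)):
        u=(proj(c,lidpts(CASE,a,P))[0]-[240,200])*5
        cv2.circle(b,tuple(int(v) for v in u),4,col,1)
cv2.imwrite("pics/s6l.png",b)
E
```

```text
1.3 [0.56325994 0.05648234 0.33391387] [0.58778143 0.05117314 0.35685965]
1.32 [0.56668045 0.05574176 0.3370509 ] [0.59164553 0.05033651 0.35949032]
1.35 [0.57192446 0.05460636 0.34162364] [0.59753615 0.04906112 0.36328678]
```

View pics/s6l.png

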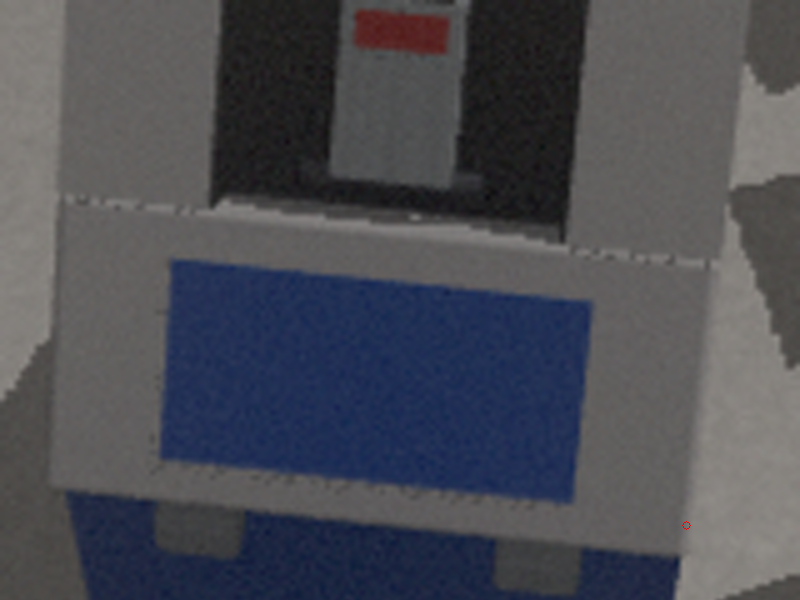

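View pics/s6wrist.png

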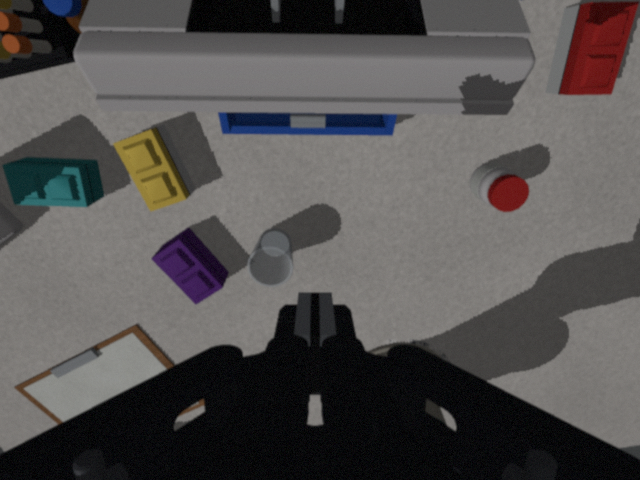

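View pics/s6side.png

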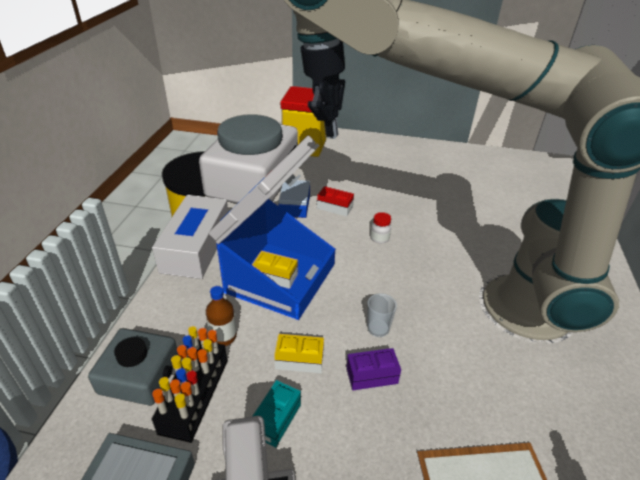

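```bash
python3 -m inch '[[0,0,0,-0.06,0],[0,0,0,-0.06,0],[0,0,0,-0.05,0],[0,0,-0.005,0,0],[0,0.025,-0.006,0,0],[0,0.025,-0.004,0,0],[0,0,0,0,0],[0,0,0,0,0]]'; python3 -c "from h import *; st()"
```

```text
t: 9.27
tcp_pos: [0.5385, 0.0551, 0.3301]
orientation: [0.087, 1.43, 3.021]
contact_force: [0.1, -0.7, 0.5]
width: -0.0001
t 9.27 tcp [0.5385 0.0551 0.3301] yawY -1.777 F [ 0.1 -0.7  0.5] w -0.0001 M [-0.01 -0.08  0.03] q [0.02 0.21 1.04 0.02 2.03 1.81] tilt -0.990
```

```bash
python3 -m inch '[[0,0.014,-0.003,0,0],[0,0.014,-0.003,0,0],[0,0.014,-0.003,0,0],[0,0.014,-0.003,0,0],[0,0.014,-0.003,0,0],[0,0.014,-0.003,0,0],[0,0.014,-0.003,0,0],[0,0.014,-0.003,0,0]]'; python3 -c "from h import *; st()"
```

```text
t: 9.93
tcp_pos: [0.5579, 0.0507, 0.3361]
orientation: [0.101, 1.264, 3.058]
contact_force: [-58.9, 6.2, -9.0]
width: -0.0003
t 9.93 tcp [0.5579 0.0507 0.3361] yawY -1.750 F [-58.9   6.2  -9. ] w -0.0003 M [ 0.97  8.88 -0.18] q [0.01 0.41 0.81 0.04 2.23 1.78] tilt -0.953
```

```bash
python3 -m inch '[[0,-0.05,0.01,0,0],[0,-0.06,0.01,0,0],[0,-0.06,0.01,0,0.9],[0,-0.04,0,0,0.9],[0,0,0,0,0.9],[0,0,0,0,0.9],[0,0,0,0,0.9],[0,0,0,0,0.9]]'; python3 - <<'E'
from h import *
s,R,y=st(); print(R)
im=viewer.get_image("side")[:,:,::-1].copy(); cv2.imwrite("pics/s7.png",im)
crop("pics/s7.png","pics/s7c.png",210,190,350,330,4)
E
python3 lidov.py pics/s7.png
```

```text
t: 10.6
tcp_pos: [0.4257, 0.0687, 0.3347]
orientation: [0.114, 1.245, -2.538]
contact_force: [-0.4, 0.4, 0.9]
width: -0.0002
t 10.60 tcp [0.4257 0.0687 0.3347] yawY -1.076 F [-0.4  0.4  0.9] w -0.0002 M [ 0.09 -0.13  0.03] q [ 0.16  0.02  1.26 -0.16  2.15  1.17] tilt -0.947
[[-0.26377695  0.47464699 -0.83972136]
 [-0.18177479 -0.87941569 -0.43998406]
 [-0.94730124  0.03658252  0.31824845]]
```

View pics/s7_l.png

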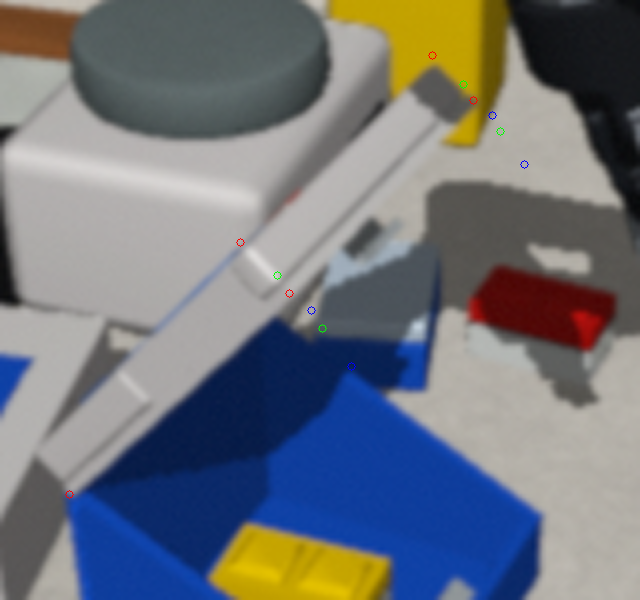

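View pics/s7c.png

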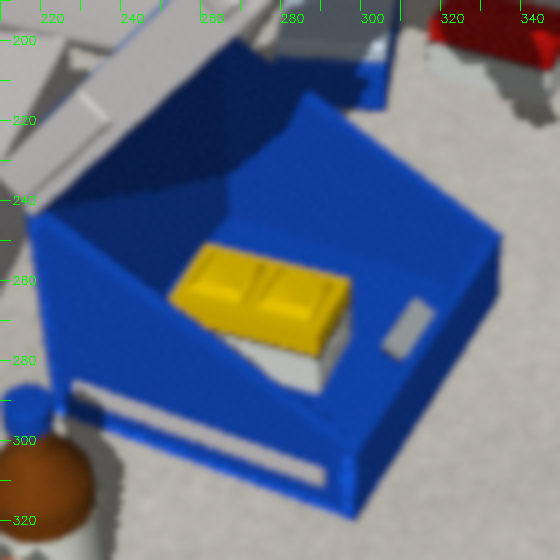

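```bash
cat > fitb.py <<'E'
from h import *
from scipy.optimize import least_squares
D=viewer.get_calibration("side")
pts=[((1,-1,.058),(261.75,250.75)),((-1,-1,.058),(297.5,260)),((-1,1,.008),(289.5,288.75))]
def g(p): return np.concatenate([proj(D,boxpts(p,[s[0]*.05,s[1]*.028,s[2]]))[0]-uv for s,uv in pts])
q=least_squares(g,[.6,.05,-.2]); print("box",q.x,np.round(q.fun.reshape(-1,2),1))
d=Rz(CASE[2]).T@(np.r_[q.x[:2],0]-np.r_[CASE[:2],0]); print("in case",d, q.x[2]-CASE[2])
print(np.round(proj(D,boxpts(q.x,[[-.05,.028,.058],[.05,.028,.058],[-.05,.028,.008]])),1))
E
python3 fitb.py
```

```text
box [ 0.6310349   0.05116235 -0.13752007] [[-0.1 -0. ]
 [ 0.1  0.1]
 [-0.  -0. ]]
in case [0.00877011 0.00914229 0.        ] 0.07570106523207193
[[289.2 274.2]
 [252.1 264.2]
 [289.5 288.7]]
```

```bash
python3 -m inch '[[0,0,0,0,0.95],[0,0,0,0,0.95],[0,0,0,0,0.95],[0,0,0,0,0.95],[0,0,0,0,0.95],[0,0,0,0,0.95],[0,0,0,0,0.95],[0,0,0,0,0.95]]'; python3 -c "from h import *; st()"
```

```text
t: 11.32
tcp_pos: [0.4265, 0.0698, 0.344]
orientation: [0.149, 1.255, -1.571]
contact_force: [-0.6, -0.8, -0.2]
width: 0.0001
t 11.32 tcp [0.4265 0.0698 0.344 ] yawY -0.142 F [-0.6 -0.8 -0.2] w 0.0001 M [ 0.13 -0.   -0.02] q [ 0.27 -0.15  1.4  -0.33  1.96  0.31] tilt -0.951
```

```bash
python3 -m inch '[[70,0,0,0,0.95],[70,0,0,0,0.95],[70,0,0,0,0.95],[70,0,0,0,0.95],[70,0,0,0,0.95],[70,0,0,0,0.95],[70,0,0,0,0.95],[70,0,0,0,0.95]]'; python3 -c "from h import *; st()"
```

```text
t: 11.98
tcp_pos: [0.4259, 0.0711, 0.3539]
orientation: [0.211, 1.256, -0.576]
contact_force: [-0.3, -0.3, 0.1]
width: 0.0699
t 11.98 tcp [0.4259 0.0711 0.3539] yawY 0.794 F [-0.3 -0.3  0.1] w 0.0699 M [ 0.11  0.08 -0.04] q [ 0.22 -0.38  1.57 -0.23  1.72 -0.62] tilt -0.951
```

```bash
python3 -m inch '[[80,0,0,0,0.95],[80,0,0,0,0.95],[80,0,0,0,0.95],[80,0,0,0,0.95],[80,0,0,0,0.95],[80,0,0,0,0.8],[80,0,0,0,0],[80,0,0,0,0]]'; python3 - <<'E'
from h import *
s,R,y=st();print(R)
c=viewer.get_calibration("wrist")
im=viewer.get_image("wrist")[:,:,::-1].copy(); cv2.imwrite("pics/w8.png",im)
np.save("w8.npy",c["world_to_cam"])
E
```

```text
t: 12.65
tcp_pos: [0.4245, 0.0705, 0.3655]
orientation: [0.257, 1.241, 0.146]
contact_force: [-0.6, 1.0, -0.2]
width: 0.0798
t 12.65 tcp [0.4245 0.0705 0.3655] yawY 1.474 F [-0.6  1.  -0.2] w 0.0798 M [-0.09  0.12 -0.  ] q [ 0.06 -0.46  1.61  0.03  1.67 -1.39] tilt -0.946
[[ 0.32040446  0.09669853  0.94233241]
 [ 0.04713118  0.99191684 -0.11781187]
 [-0.94610762  0.08216069  0.31325706]]
```

View pics/w8.png

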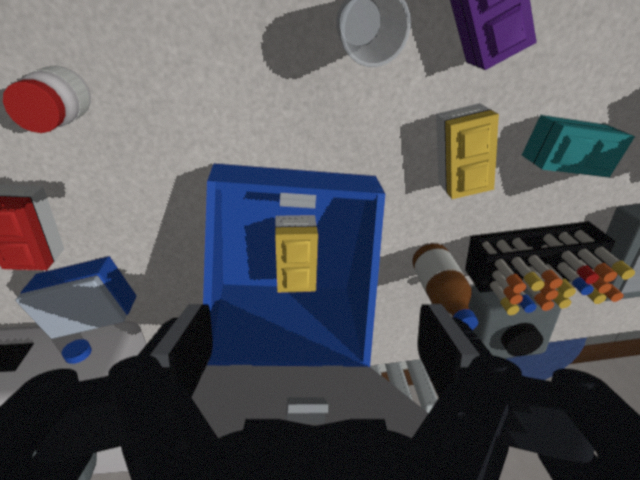

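```bash
python3 - <<'E'
from h import *
crop("pics/w8.png","pics/w8m.png",430,90,530,210,5)
crop("pics/w8.png","pics/w8b.png",250,190,350,310,5)
E
```

```text
(no output)
```

View pics/w8m.png

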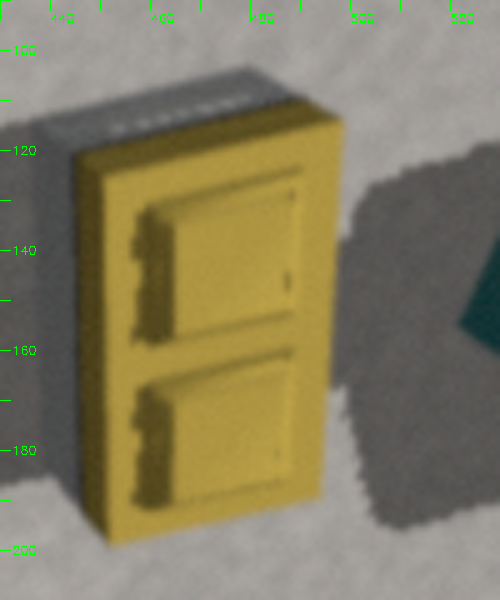

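View pics/w8b.png

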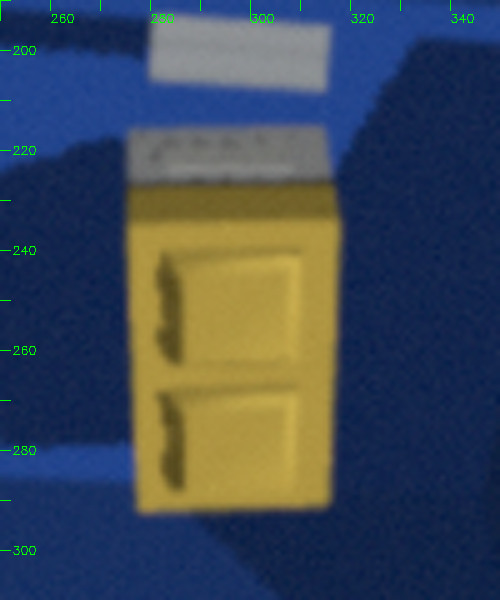

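```bash
python3 - <<'E'
from h import *
from scipy.optimize import least_squares
W=viewer.get_calibration("wrist"); W["world_to_cam"]=np.load("w8.npy")
S=viewer.get_calibration("scene"); D=viewer.get_calibration("side")
sg=[(-1,-1),(-1,1),(1,1),(1,-1)]
def fit(uvs,z,extra=[],x0=[.55,.2,0]):
    L=[(W,s,z,u) for s,u in zip(sg,uvs)]+extra
    f=lambda p: np.concatenate([proj(c,boxpts(p,[s[0]*.05,s[1]*.028,zz]))[0]-u for c,s,zz,u in L])
    q=least_squares(f,x0); return q.x,np.round(q.fun.reshape(-1,2),1)
m=[(451,125),(498.6,114),(494.6,189),(452,199)]
b=[(275.6,234.4),(318,234),(316,291.4),(277.6,292.4)]
em=[(S,(-1,-1),.05,(406.4,220.4)),(S,(-1,1),.05,(430,216)),(S,(1,1),.05,(445,250.4)),(D,(1,-1),.05,(279.6,334)),(D,(-1,-1),.05,(323.6,337.6)),(D,(-1,1),0,(322,373))]
eb=[(D,(1,-1),.058,(261.75,250.75)),(D,(-1,-1),.058,(297.5,260)),(D,(-1,1),.008,(289.5,288.75))]
print("mate W",*fit(m,.05)); print("mate all",*fit(m,.05,em))
print("box W",*fit(b,.058)); print("box all",*fit(b,.058,eb))
for P in [(-.105,-.11,.0),(-.105,.11,.0),(-.105,-.11,.055),(-.105,.11,.055)]: print(P,proj(W,casepts(CASE,P)))
E
python3 -c "
from h import *
crop('pics/w8.png','pics/w8c.png',190,150,400,230,3)"
```

```text
mate W [0.51045213 0.28825256 0.12429553] [[-0.   0.3]
 [ 0.2 -0.5]
 [-0.2  0.1]
 [ 0.   0.1]]
mate all [0.51045235 0.28754029 0.12411257] [[-0.6  0.4]
 [-0.4 -0.4]
 [-0.7  0.2]
 [-0.5  0.1]
 [ 0.9 -1.7]
 [ 0.7 -1.3]
 [ 1.4 -1.2]
 [-1.5 -0.1]
 [ 0.5  0.1]
 [-0.6  0.4]]
box W [ 0.63256621  0.05136677 -0.12609546] [[ 0.1  0.5]
 [ 0.   0.1]
 [-0.3 -0.5]
 [ 0.1 -0.2]]
box all [ 0.63216535  0.05132742 -0.12810539] [[ 0.1  0.2]
 [ 0.  -0.2]
 [-0.4 -0.7]
 [-0.  -0.5]
 [-0.7  0. ]
 [-0.3 -0.1]
 [-0.3 -0.2]]
(-0.105, -0.11, 0.0) [[212.15776433 164.17197886]]
(-0.105, 0.11, 0.0) [[374.25629364 176.49713262]]
(-0.105, -0.11, 0.055) [[205.68518471 182.02816358]]
(-0.105, 0.11, 0.055) [[383.42789916 194.42384445]]
```

View pics/w8c.png

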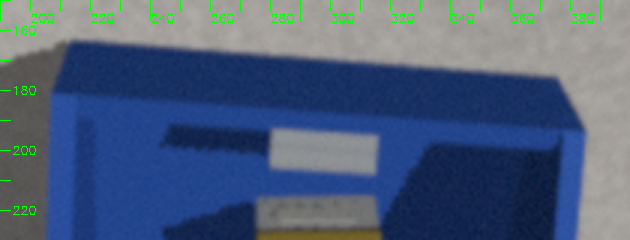

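```bash
python3 -m inch '[[80,0.034,-0.006,-0.042,-0.2],[80,0.034,-0.006,-0.042,0],[80,0.034,-0.006,-0.042,0],[80,0.034,-0.006,-0.042,0],[80,0.034,-0.006,-0.042,0],[80,0.034,-0.006,-0.042,0],[80,0,0,0,0],[80,0,0,0,0]]'; python3 - <<'E'
from h import *
s,R,y=st();print(R)
t=np.array([.6045,.0549,.045])+.022*R[:,0]; print("target",t,(t-s['tcp_pos'])/.6, 1.444-y)
im=viewer.get_image("side")[:,:,::-1].copy(); cv2.imwrite("pics/s9.png",im)
E
```

```text
t: 13.37
tcp_pos: [0.5515, 0.0508, 0.2124]
orientation: [0.27, 1.233, 0.111]
contact_force: [-0.5, -0.3, 0.3]
width: 0.0797
t 13.37 tcp [0.5515 0.0508 0.2124] yawY 1.427 F [-0.5 -0.3  0.3] w 0.0797 M [-0.02  0.12 -0.02] q [ 0.01 -0.12  1.64  0.04  1.29 -1.41] tilt -0.943
[[ 0.32973746  0.14320528  0.93314814]
 [ 0.0367392   0.9857331  -0.16425738]
 [-0.94335753  0.08844493  0.31977188]]
target [0.61175422 0.05570826 0.02424613] [ 0.10049105  0.00823762 -0.31365781] 0.017472303222229257
```

View pics/s9.png

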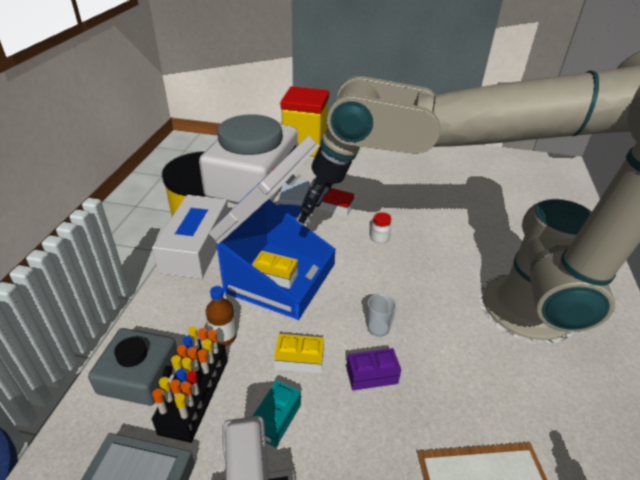

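```bash
python3 -m inch '[[80,0.02,0.002,-0.06,0.12],[80,0.02,0.002,-0.06,0],[80,0.02,0.002,-0.06,0],[80,0.02,0.001,-0.06,0],[80,0,0,0,0],[80,0,0,0,0],[80,0,0,0,0],[80,0,0,0,0]]'; python3 - <<'E'
from h import *
s,R,y=st()
t=np.array([.6045,.0549,.045])+.022*R[:,0]; print("target",t,(t-s['tcp_pos'])/.6, 1.444-y)
im=viewer.get_image("side")[:,:,::-1].copy(); cv2.imwrite("pics/s10.png",im[100:340,180:420])
im=viewer.get_image("wrist")[:,:,::-1].copy(); cv2.imwrite("pics/w10.png",im)
E
```

```text
t: 14.08
tcp_pos: [0.6049, 0.0586, 0.0839]
orientation: [0.267, 1.205, 0.119]
contact_force: [-0.5, 1.1, 0.1]
width: 0.0798
t 14.08 tcp [0.6049 0.0586 0.0839] yawY 1.440 F [-0.5  1.1  0.1] w 0.0798 M [0.06 0.21 0.01] q [ 0.02  0.13  1.66  0.04  0.99 -1.42] tilt -0.934
target [0.61231223 0.05583422 0.02445502] [ 0.01229831 -0.00465521 -0.09903074] 0.003968504421806296
```

View pics/s10.png

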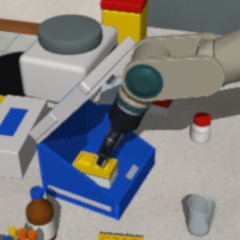

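View pics/w10.png

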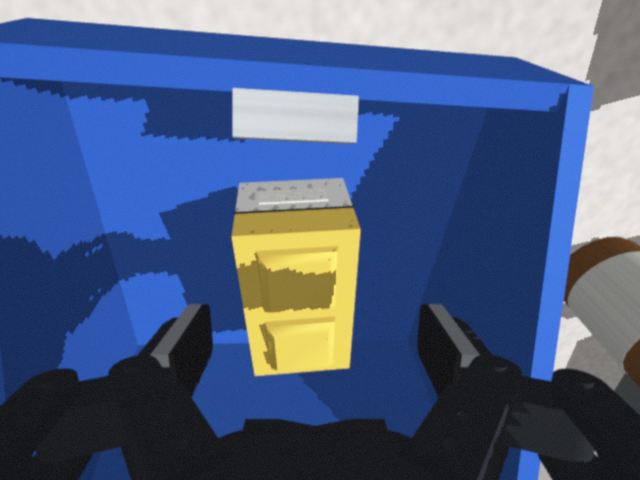

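```bash
python3 -m inch '[[80,0.005,-0.004,-0.033,0],[80,0.004,-0.002,-0.033,0],[80,0.003,0,-0.028,0],[80,0,0,0,0],[80,0,0,0,0],[80,0,0,0,0],[80,0,0,0,0],[80,0,0,0,0]]'; python3 - <<'E'
from h import *
s,R,y=st(); print(R)
t=np.array([.6045,.0549,.045])+.022*R[:,0]; print("target",t,(t-s['tcp_pos'])/.6, 1.444-y)
im=viewer.get_image("wrist")[:,:,::-1].copy(); cv2.imwrite("pics/w11.png",im)
E
```

```text
t: 14.85
tcp_pos: [0.6193, 0.055, 0.0446]
orientation: [0.26, 1.178, 0.112]
contact_force: [-1.1, -0.3, -0.2]
width: 0.08
t 14.85 tcp [0.6193 0.055  0.0446] yawY 1.442 F [-1.1 -0.3 -0.2] w 0.0800 M [ 0.04  0.2  -0.03] q [ 0.01  0.2   1.67  0.05  0.88 -1.44] tilt -0.924
[[ 0.380667    0.12766854  0.91585663]
 [ 0.04276634  0.98693305 -0.15535186]
 [-0.92372272  0.09830517  0.37023293]]
target [0.61287467 0.05584086 0.0246781 ] [-0.01067928  0.0014179  -0.03319305] 0.0018481466688051729
```

View pics/w11.png

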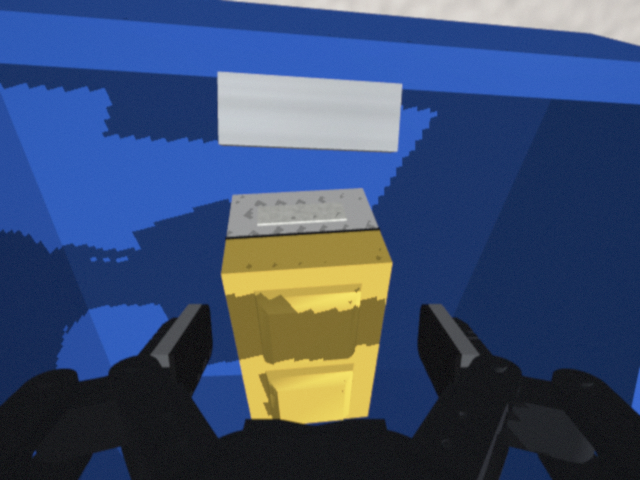

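```bash
python3 -m inch '[[80,-0.009,0.001,-0.022,0],[80,-0.007,0.001,-0.02,0],[80,0,0,0,0],[80,0,0,0,0],[80,0,0,0,0],[80,0,0,0,0],[80,0,0,0,0],[80,0,0,0,0]]'; python3 - <<'E'
from h import *
s,R,y=st()
t=np.array([.6045,.0549,.045])+.022*R[:,0]; print("target",t,(t-s['tcp_pos'])/.6, 1.444-y)
E
```

```text
t: 15.57
tcp_pos: [0.6136, 0.0563, 0.0266]
orientation: [0.257, 1.166, 0.109]
contact_force: [-0.0, 0.6, 0.2]
width: 0.0798
t 15.57 tcp [0.6136 0.0563 0.0266] yawY 1.443 F [-0.   0.6  0.2] w 0.0798 M [-0.06  0.21  0.01] q [ 0.01  0.21  1.71  0.05  0.82 -1.44] tilt -0.919
target [0.6131044  0.05584525 0.0247745 ] [-0.00090265 -0.00080422 -0.00301513] 0.0006701678487601725
```

Good; close.

```bash
python3 -m inch '[[50,0,0,0,0],[50,0,0,0,0],[50,0,0,0,0],[45,0,0,0,0],[45,0,0,0,0],[45,0,0,0,0],[45,0,0,0,0],[45,0,0,0,0]]'; python3 - <<'E'
from h import *
s,R,y=st(); print(R)
im=viewer.get_image("wrist")[:,:,::-1].copy(); cv2.imwrite("pics/w12.png",im)
E
```

```text
t: 16.23
tcp_pos: [0.6145, 0.0561, 0.0284]
orientation: [0.255, 1.164, 0.108]
contact_force: [-0.2, 0.4, 1.7]
width: 0.0561
t 16.23 tcp [0.6145 0.0561 0.0284] yawY 1.444 F [-0.2  0.4  1.7] w 0.0561 M [-0.07  0.29 -0.  ] q [ 0.01  0.21  1.7   0.05  0.83 -1.44] tilt -0.919
[[ 0.39296855  0.12614336  0.9108587 ]
 [ 0.04244528  0.98700217 -0.15500036]
 [-0.91857178  0.09957192  0.38250662]]
```

View pics/w12.png

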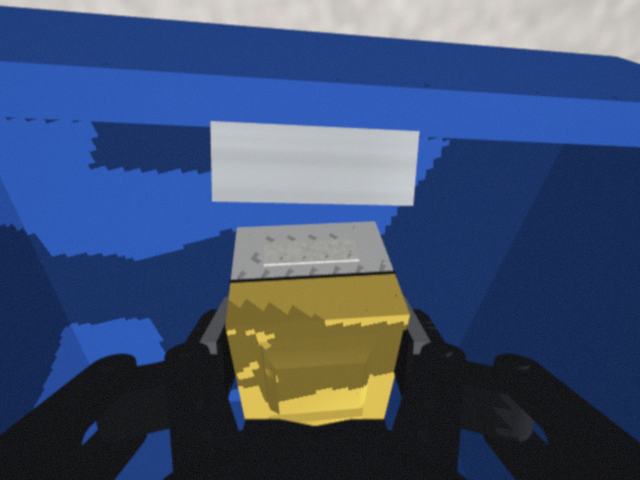

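```bash
python3 -m inch '[[45,-0.01,0,0.04,0],[45,-0.02,-0.001,0.055,0],[45,-0.022,-0.001,0.055,0],[45,-0.022,-0.001,0.055,0],[45,-0.025,0,0.05,0],[45,0,0,0,0],[45,0,0,0,0],[45,0,0,0,0]]'; python3 - <<'E'
from h import *
s,R,y=st(); print(R)
im=viewer.get_image("wrist")[:,:,::-1].copy(); cv2.imwrite("pics/w13.png",im)
im=viewer.get_image("side")[:,:,::-1].copy(); cv2.imwrite("pics/s13.png",im)
crop("pics/s13.png","pics/s13c.png",210,110,370,260,4)
E
```

```text
t: 16.95
tcp_pos: [0.5456, 0.0541, 0.1778]
orientation: [0.261, 1.184, 0.113]
contact_force: [-0.1, 0.5, -2.5]
width: 0.0561
t 16.95 tcp [0.5456 0.0541 0.1778] yawY 1.441 F [-0.1  0.5 -2.5] w 0.0561 M [-0.03  0.36 -0.03] q [ 0.01 -0.15  1.74  0.04  1.16 -1.42] tilt -0.926
[[ 0.37526589  0.12863992  0.91794732]
 [ 0.04268652  0.98687377 -0.15574985]
 [-0.92593379  0.09763158  0.36484887]]
```

View pics/w13.png

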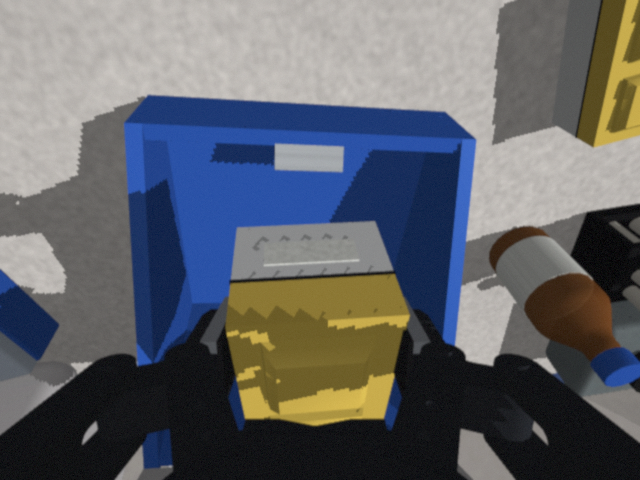

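View pics/s13c.png

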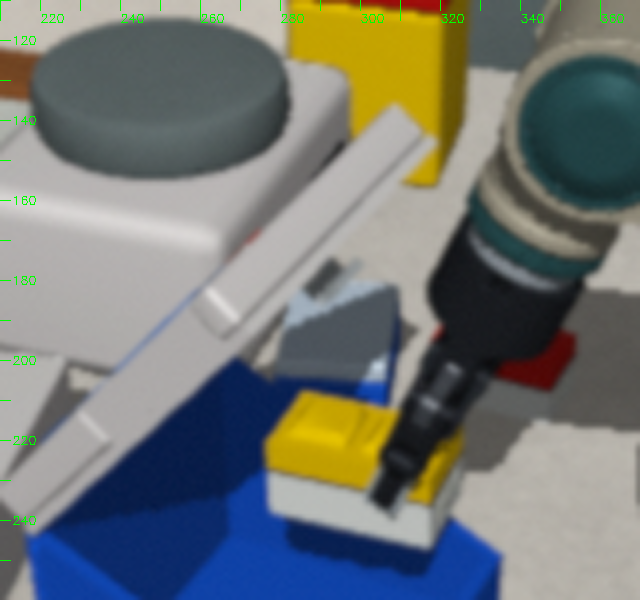

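```bash
cat >> h.py <<'E'
# box pose in tool at grip
Tg=np.array([.6145,.0561,.0284]); Rg=Ro.from_euler('xyz',[.255,1.164,.108]).as_matrix()
BP=np.array([.6323,.0513,.008]); BR=Rz(-.127)
def boxnow(s,R):
    Rb=R@Rg.T@BR; p=s['tcp_pos']+R@Rg.T@(BP-Tg); return p,Rb
E
python3 - <<'E'
from h import *
s,R,y=st()
W=viewer.get_calibration("wrist")
p,Rb=boxnow(s,R); print(p,Rb)
im=load("pics/w13.png")
for P in [(-.05,-.028,0),(-.05,.028,0),(-.05,-.028,.05),(-.05,.028,.05),(.05,.028,.05),(.05,-.028,.05)]:
    u=proj(W,p+Rb@np.array(P))[0]; print(P,np.round(u)); cv2.circle(im,tuple(int(v) for v in u),4,(0,0,255),1)
cv2.imwrite("pics/w13o.png",cv2.resize(im[180:450,180:460],None,fx=2.5,fy=2.2))
E
```

```text
t 17.05 tcp [0.5451 0.0541 0.176 ] yawY 1.441 F [ 0.4 -0.5 -2.5] w 0.0563 M [0.   0.38 0.  ] q [ 0.01 -0.15  1.75  0.04  1.16 -1.42] tilt -0.927
[0.56242455 0.04925823 0.15524183] [[ 9.91594438e-01  1.27353709e-01  2.28364551e-02]
 [-1.27382058e-01  9.91853702e-01 -2.14890501e-04]
 [-2.26777896e-02 -2.69587042e-03  9.99739191e-01]]
(-0.05, -0.028, 0) [232. 227.]
(-0.05, 0.028, 0) [370. 219.]
(-0.05, -0.028, 0.05) [221. 326.]
(-0.05, 0.028, 0.05) [404. 312.]
(0.05, 0.028, 0.05) [373. 453.]
(0.05, -0.028, 0.05) [254. 465.]
```

View pics/w13o.png

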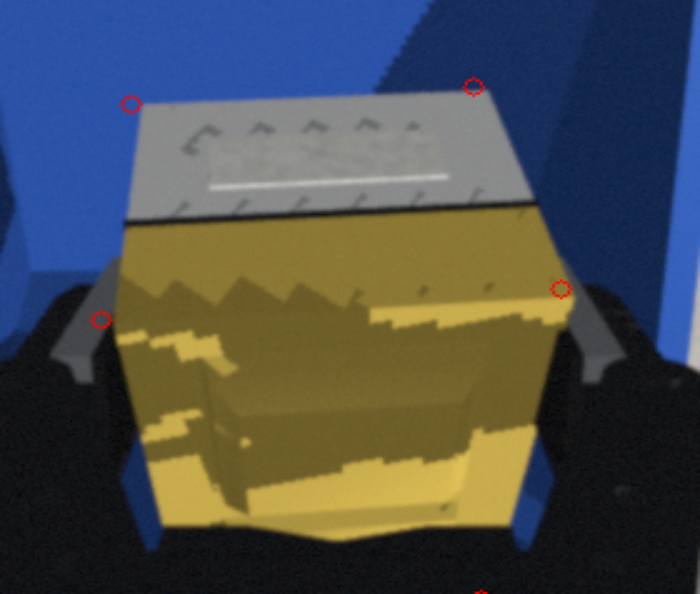

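```bash
python3 - <<'E'
from h import *
from scipy.optimize import least_squares
s,R,y=st(False)
W=viewer.get_calibration("wrist")
p,Rb=boxnow(s,R)
pts=[((-.05,-.028,0),(236.4,226.8)),((-.05,.028,0),(376,221.8)),((-.05,-.028,.05),(226,328)),((-.05,.028,.05),(408.8,318.6))]
def f(v):
    Rn=Ro.from_rotvec(v[3:]).as_matrix()
    e=[proj(W,p+v[:3]+Rb@Rn@np.array(P))[0]-u for P,u in pts]
    return np.r_[np.concatenate(e), v[:3]/.003*1, v[3:]/.03*1]
q=least_squares(f,np.zeros(6)); print(q.x,np.round(q.fun,1))
pn=p+q.x[:3]; Rn=Rb@Ro.from_rotvec(q.x[3:]).as_matrix()
print("box",pn,Ro.from_matrix(Rn).as_euler('xyz'))
np.savez("bt.npz",t=R.T@(pn-s['tcp_pos']),R=R.T@Rn)
E
cat >> h.py <<'E'
def boxnow2(s,R):
    b=np.load("bt.npz"); return s['tcp_pos']+R@b['t'], R@b['R']
MATE=np.array([.5104,.2880,.1243])
E
```

```text
[-3.40405763e-07  1.00154546e-03 -1.61181438e-04  1.27149152e-02
  2.33754626e-02 -2.14237202e-02] [ 0.8 -0.2 -0.7  0.2 -0.5  0.3  0.4 -0.4 -0.   0.3 -0.1  0.4  0.8 -0.7]
box [0.56242421 0.05025977 0.15508065] [ 0.00928468  0.04612637 -0.14912073]
```

```bash
python3 -m inch '[[45,-0.05,0.01,0.01,0],[45,-0.055,0.02,0.01,0],[45,0,0.06,0,0.45],[45,0,0.06,0,0.45],[45,0,0.06,0,0.45],[45,0,0.06,0,0.45],[45,0,0.05,0,0.45],[45,0,0,0,0]]'; python3 - <<'E'
from h import *
s,R,y=st(); p,Rb=boxnow2(s,R); print("box",p,Ro.from_matrix(Rb).as_euler('xyz'))
S=viewer.get_calibration("scene")
print("bottle base", onplane(S,(432,328),0), "beaker",onplane(S,(357,203),0))
E
```

```text
t: 17.72
tcp_pos: [0.4735, 0.2511, 0.169]
orientation: [0.265, 1.218, 0.393]
contact_force: [0.5, -0.4, -2.0]
width: 0.056
t 17.72 tcp [0.4735 0.2511 0.169 ] yawY 1.715 F [ 0.5 -0.4 -2. ] w 0.0560 M [-0.1   0.39  0.09] q [ 0.42 -0.15  1.76 -0.01  1.18 -1.27] tilt -0.938
box [0.49056709 0.25190346 0.147487  ] [0.00206968 0.07632649 0.1271143 ]
bottle base [ 7.15092081e-01  2.62685471e-01 -1.11022302e-16] beaker [3.63788553e-01 1.54657768e-01 1.11022302e-16]
```

```bash
python3 -m inch '[[45,0.015,0.03,0,-0.1],[45,0.015,0.025,-0.02,0],[45,0.003,0.005,-0.035,0],[45,0,0,-0.03,0],[45,0,0,0,0],[45,0,0,0,0],[45,0,0,0,0],[45,0,0,0,0]]'; python3 - <<'E'
from h import *
s,R,y=st(); p,Rb=boxnow2(s,R); print("box",p,Ro.from_matrix(Rb).as_euler('xyz'))
for n in ("scene","side","wrist"):
    im=viewer.get_image(n)[:,:,::-1].copy(); cv2.imwrite(f"pics/p1{n}.png",im)
crop("pics/p1side.png","pics/p1s.png",230,240,380,390,4)
crop("pics/p1scene.png","pics/p1c.png",370,170,490,290,5)
E
```

```text
t: 18.38
tcp_pos: [0.4908, 0.2881, 0.1034]
orientation: [0.258, 1.239, 0.376]
contact_force: [0.3, -0.2, -2.1]
width: 0.0561
t 18.38 tcp [0.4908 0.2881 0.1034] yawY 1.702 F [ 0.3 -0.2 -2.1] w 0.0561 M [-0.11  0.31 -0.01] q [ 0.48  0.02  1.72 -0.04  1.07 -1.19] tilt -0.945
box [0.50747544 0.28857512 0.08163757] [-0.00567835  0.09642167  0.11572329]
```

View pics/p1s.png

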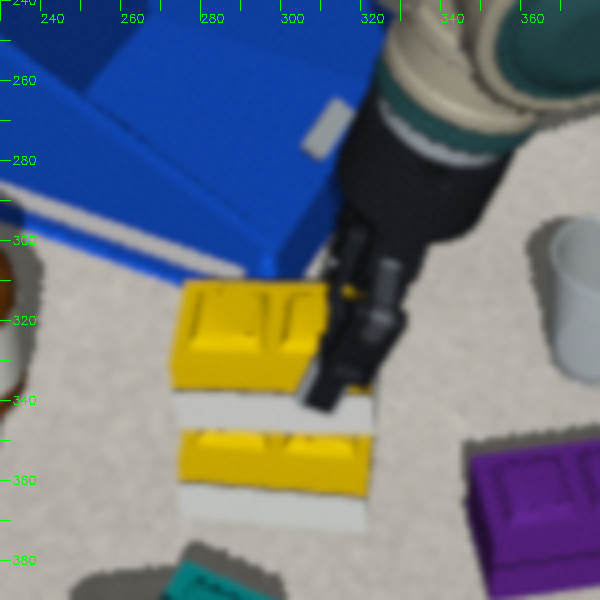

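View pics/p1c.png

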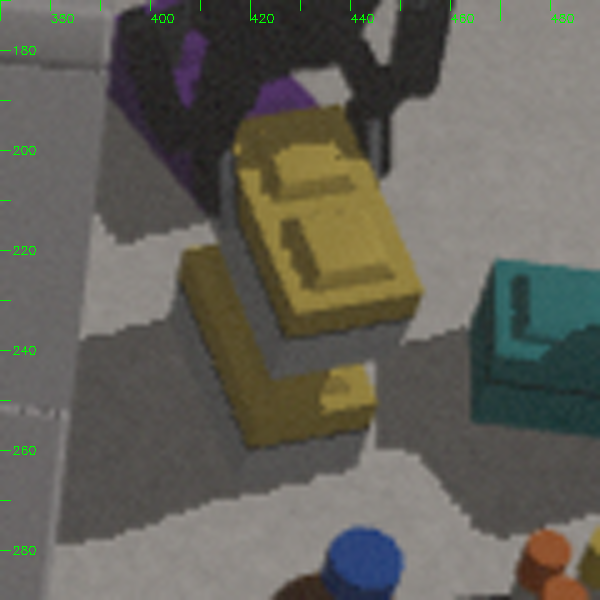

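View pics/p1wrist.png

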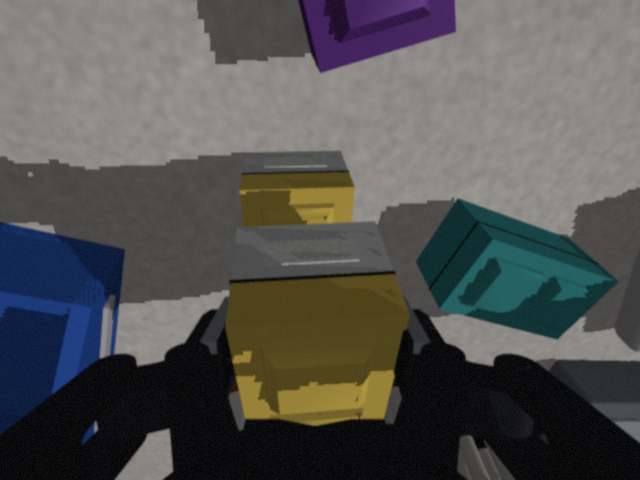

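```bash
python3 - <<'E'
from h import *
crop("pics/p1wrist.png","pics/p1wc.png",215,140,425,340,3)
E
```

```text
(no output)
```

View pics/p1wc.png

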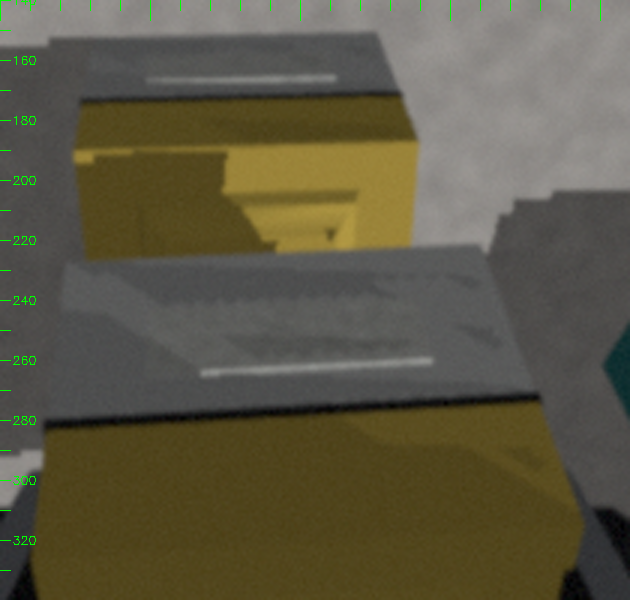

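```bash
cat > fit3.py <<'E'
from h import *
from scipy.optimize import least_squares
s,R,y=st(False)
W=viewer.get_calibration("wrist"); S=viewer.get_calibration("scene")
for P in [(-.05,-.028,.05),(-.05,.028,.05),(-.05,.028,0),(-.05,.028,.03),(-.05,-.028,.03)]: print(P,proj(W,boxpts(MATE,P))[0])
p,Rb=boxnow2(s,R)
pts=[(W,(-.05,-.028,0),(236.3,227.3)),(W,(-.05,.028,0),(376.7,222)),(W,(-.05,-.028,.05),(226,327)),(W,(-.05,.028,.05),(409.3,315)),
(S,(.05,.028,.05),(455.4,226.6)),(S,(.05,-.028,.05),(429.4,231)),(S,(-.05,-.028,.05),(419,198.6))]
def f(v):
    Rn=Ro.from_rotvec(v[3:]).as_matrix()
    return np.concatenate([proj(c,p+v[:3]+Rb@Rn@np.array(P))[0]-u for c,P,u in pts])
q=least_squares(f,np.zeros(6)); print(q.x,np.round(q.fun.reshape(-1,2),1))
pn=p+q.x[:3]; Rn=Rb@Ro.from_rotvec(q.x[3:]).as_matrix()
print("box",pn,Ro.from_matrix(Rn).as_euler('xyz'))
np.savez("bt.npz",t=R.T@(pn-s['tcp_pos']),R=R.T@Rn)
E
python3 fit3.py
```

```text
(-0.05, -0.028, 0.05) [240.40289335 190.17822178]
(-0.05, 0.028, 0.05) [355.1411976 186.7043767]
(-0.05, 0.028, 0) [340.86489363 150.14377608]
(-0.05, 0.028, 0.03) [348.73766271 170.30537861]
(-0.05, -0.028, 0.03) [243.34188207 173.15268543]
[ 0.00068409  0.00121374 -0.00029283  0.00086341 -0.01361039  0.01454112] [[ 1.8  0.3]
 [-1.5 -0.5]
 [ 0.4 -0.1]
 [-0.3  0.4]
 [ 0.6  0.6]
 [ 0.7  0.9]
 [-4.5 -5. ]]
box [0.50849938 0.2900651  0.08220033] [-0.00286651  0.08117812  0.1305506 ]
```

```bash
python3 -m inch '[[45,-0.002,-0.004,-0.02,-0.04],[45,0,0,-0.02,0],[45,0,0,0,0],[45,0,0,0,0],[45,0,0,0,0],[45,0,0,0,0],[45,0,0,0,0],[45,0,0,0,0]]'; python3 - <<'E'
from h import *
s,R,y=st(); p,Rb=boxnow2(s,R); print("box",p,Ro.from_matrix(Rb).as_euler('xyz'))
g=s['tcp_pos']-.022*R[:,0]; print("grasp",g)
im=viewer.get_image("side")[:,:,::-1].copy(); cv2.imwrite("pics/p2side.png",im)
crop("pics/p2side.png","pics/p2s.png",230,260,380,390,4)
E
```

```text
t: 19.2
tcp_pos: [0.4933, 0.2871, 0.0881]
orientation: [0.263, 1.225, 0.375]
contact_force: [-0.5, -0.4, -2.1]
width: 0.0563
t 19.20 tcp [0.4933 0.2871 0.0881] yawY 1.698 F [-0.5 -0.4 -2.1] w 0.0563 M [-0.1   0.33  0.03] q [ 0.48  0.04  1.75 -0.04  1.02 -1.19] tilt -0.941
box [0.51091471 0.28884018 0.06619526] [0.0015546  0.06913814 0.125168  ]
grasp [0.48630252 0.28440645 0.10875252]
```

View pics/p2s.png

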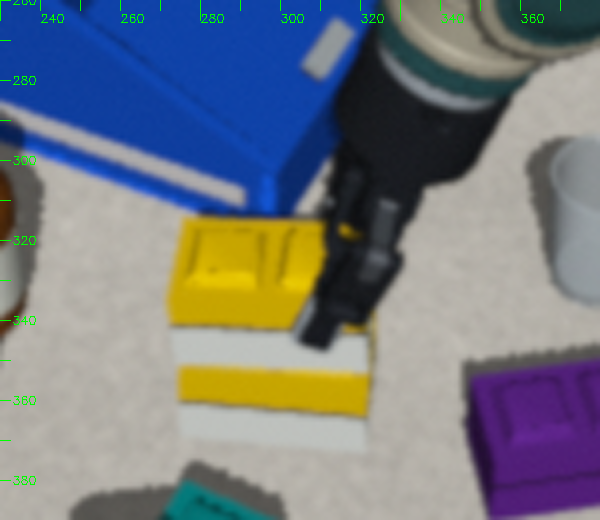

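```bash
python3 -m inch '[[45,-0.007,-0.002,-0.016,0],[45,-0.003,0,-0.014,0],[45,0,0,0,0],[45,0,0,0,0],[45,0,0,0,0],[45,0,0,0,0],[45,0,0,0,0],[45,0,0,0,0]]'; python3 - <<'E'
from h import *
s,R,y=st(); p,Rb=boxnow2(s,R); print("box",p,Ro.from_matrix(Rb).as_euler('xyz'))
g=s['tcp_pos']-.022*R[:,0]; print("grasp",g)
im=viewer.get_image("side")[:,:,::-1].copy(); cv2.imwrite("pics/p3side.png",im)
crop("pics/p3side.png","pics/p3s.png",250,290,350,390,6)
im=viewer.get_image("wrist")[:,:,::-1].copy(); cv2.imwrite("pics/p3wrist.png",im)
crop("pics/p3wrist.png","pics/p3w.png",215,140,425,340,3)
E
```

```text
t: 19.92
tcp_pos: [0.4894, 0.2867, 0.0724]
orientation: [0.261, 1.215, 0.373]
contact_force: [0.8, -0.8, 0.6]
width: 0.0561
t 19.92 tcp [0.4894 0.2867 0.0724] yawY 1.699 F [ 0.8 -0.8  0.6] w 0.0561 M [-0.15  0.02 -0.03] q [ 0.48  0.04  1.78 -0.05  0.97 -1.18] tilt -0.937
box [0.50728903 0.28842888 0.05070599] [0.00348701 0.05992352 0.12521107]
grasp [0.48229867 0.28386715 0.09302869]
```

View pics/p3s.png

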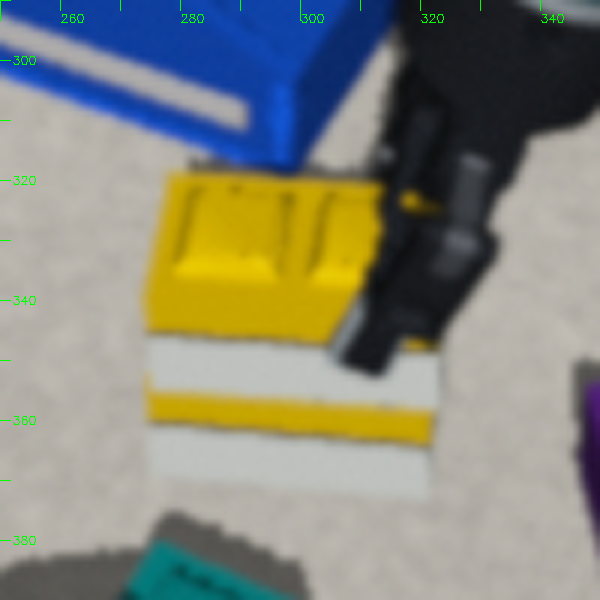

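View pics/p3w.png

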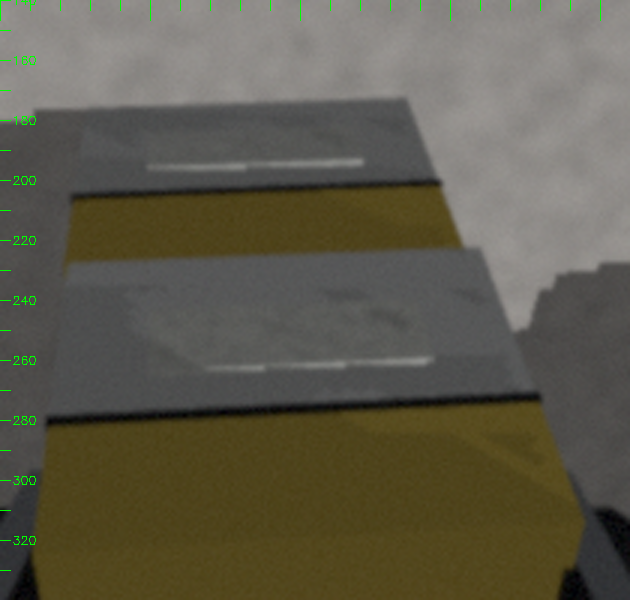

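```bash
python3 - <<'E'
from h import *
W=viewer.get_calibration("wrist");D=viewer.get_calibration("side")
for P in [(-.05,-.028,.05),(-.05,.028,.05),(-.05,-.028,.08),(-.05,.028,.08),(-.05,-.028,.03),(-.05,.028,.03),(-.05,-.028,0),(-.05,.028,0)]: print(P,proj(W,boxpts(MATE,P))[0].round(1),((proj(D,boxpts(MATE,P))[0]-[250,290])*6).round())
print(((proj(D,boxpts(MATE,(.05,.028,.05)))[0]-[250,290])*6).round(),((proj(D,boxpts(MATE,(.05,.028,.03)))[0]-[250,290])*6).round())
E
```

```text
(-0.05, -0.028, 0.05) [237.7 228.9] [444. 287.]
(-0.05, 0.028, 0.05) [370.8 222.8] [433. 415.]
(-0.05, -0.028, 0.08) [231.3 275.9] [447. 232.]
(-0.05, 0.028, 0.08) [388.3 267.3] [435. 360.]
(-0.05, -0.028, 0.03) [240.9 204.8] [443. 323.]
(-0.05, 0.028, 0.03) [361.8 199.8] [431. 450.]
(-0.05, -0.028, 0) [244.8 176.2] [440. 375.]
(-0.05, 0.028, 0) [351.1 172.4] [428. 502.]
[145. 390.] [146. 426.]
```

```bash
python3 -m inch '[[45,0,-0.003,-0.006,-0.03],[45,0,0,-0.008,0],[45,0,0,-0.008,0],[45,0,0,0,0],[45,0,0,0,0],[45,0,0,0,0],[45,0,0,0,0],[45,0,0,0,0]]'; python3 - <<'E'
from h import *
s,R,y=st(); p,Rb=boxnow2(s,R); print("box",p,Ro.from_matrix(Rb).as_euler('xyz'))
im=viewer.get_image("side")[:,:,::-1].copy(); cv2.imwrite("pics/p4side.png",im)
crop("pics/p4side.png","pics/p4s.png",250,290,350,390,6)
im=viewer.get_image("wrist")[:,:,::-1].copy(); cv2.imwrite("pics/p4wrist.png",im)
crop("pics/p4wrist.png","pics/p4w.png",215,140,425,340,3)
W=viewer.get_calibration("wrist")
for P in [(-.05,-.028,.05),(-.05,.028,.05),(-.05,-.028,.08),(-.05,.028,.08),(-.05,-.028,.03),(-.05,.028,.03),(-.05,-.028,0),(-.05,.028,0)]: print(P,((proj(W,boxpts(MATE,P))[0]-[215,140])*3).round(1))
E
```

```text
t: 20.68
tcp_pos: [0.4927, 0.288, 0.0709]
orientation: [0.264, 1.201, 0.375]
contact_force: [-1.7, 0.3, 2.2]
width: 0.0564
t 20.68 tcp [0.4927 0.288  0.0709] yawY 1.699 F [-1.7  0.3  2.2] w 0.0564 M [-0.09  0.07  0.07] q [ 0.48  0.04  1.78 -0.05  0.95 -1.18] tilt -0.932
box [0.51083319 0.28990873 0.04940559] [0.00800528 0.04600961 0.12461769]
(-0.05, -0.028, 0.05) [ 55.8 251.7]
(-0.05, 0.028, 0.05) [465.1 232. ]
(-0.05, -0.028, 0.08) [ 35.5 397.2]
(-0.05, 0.028, 0.08) [519.2 369.1]
(-0.05, -0.028, 0.03) [ 66.2 177.7]
(-0.05, 0.028, 0.03) [437.4 161.7]
(-0.05, -0.028, 0) [78.4 89.8]
(-0.05, 0.028, 0) [404.2  77.7]
```

View pics/p4s.png

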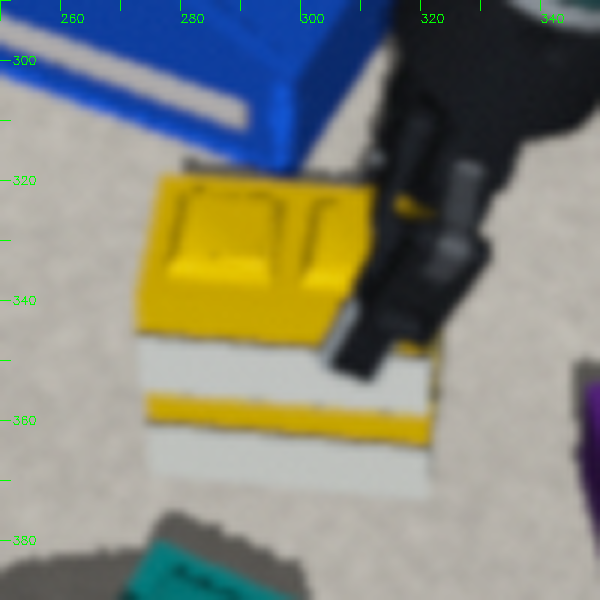

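View pics/p4w.png

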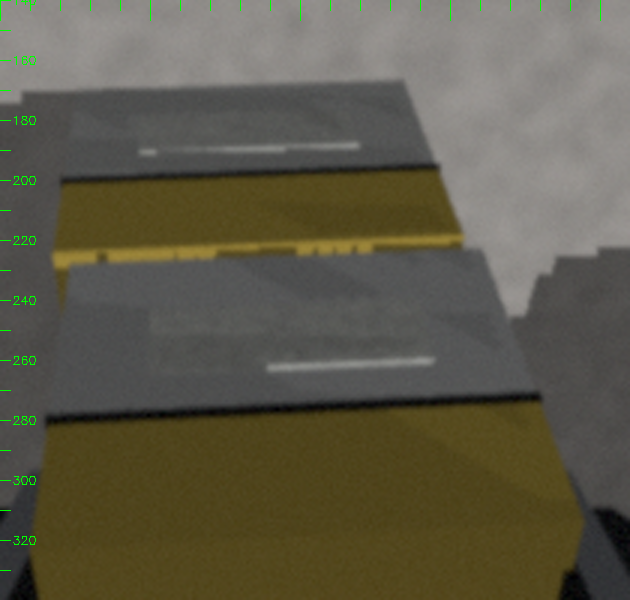

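```bash
python3 -m inch '[[45,-0.004,-0.004,0.01,0],[45,-0.006,-0.005,0,0],[45,0,0,0,0],[45,0,0,0,0],[45,0,0,0,0],[45,0,0,0,0],[45,0,0,0,0],[45,0,0,0,0]]'; python3 - <<'E'
from h import *
s,R,y=st(); p,Rb=boxnow2(s,R); print("box",p,Ro.from_matrix(Rb).as_euler('xyz'))
im=viewer.get_image("side")[:,:,::-1].copy(); cv2.imwrite("pics/p5side.png",im)
crop("pics/p5side.png","pics/p5s.png",250,290,350,390,6)
im=viewer.get_image("wrist")[:,:,::-1].copy(); cv2.imwrite("pics/p5wrist.png",im)
crop("pics/p5wrist.png","pics/p5w.png",215,140,425,340,3)
E
```

```text
t: 21.45
tcp_pos: [0.4863, 0.2817, 0.0767]
orientation: [0.264, 1.201, 0.374]
contact_force: [1.5, 0.2, -1.5]
width: 0.056
t 21.45 tcp [0.4863 0.2817 0.0767] yawY 1.698 F [ 1.5  0.2 -1.5] w 0.0560 M [ 0.03 -0.1   0.01] q [ 0.48  0.01  1.8  -0.05  0.96 -1.18] tilt -0.932
box [0.50444467 0.28354963 0.05526615] [0.00791192 0.04592827 0.12389396]
```

View pics/p5s.png

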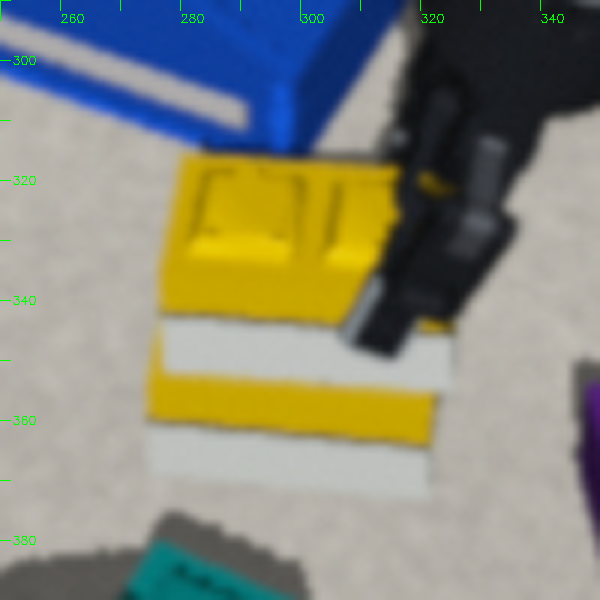

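View pics/p5w.png

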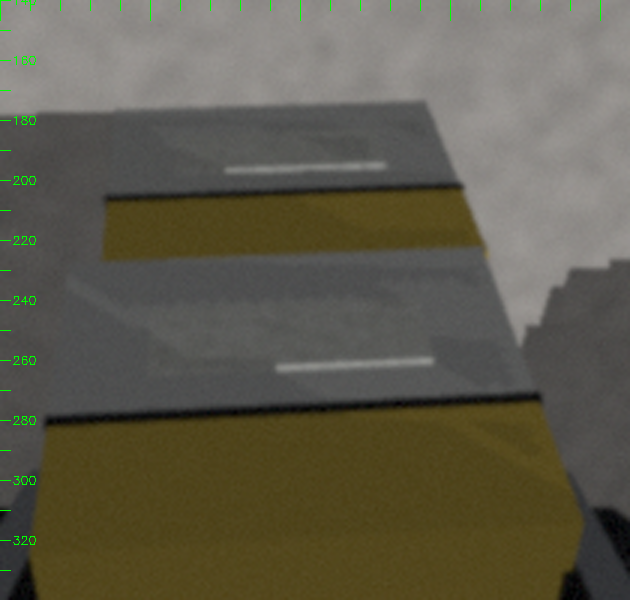

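```bash
python3 -m inch '[[45,0.004,0.005,-0.006,0],[45,-0.001,0,-0.008,0],[45,-0.002,-0.001,-0.008,0],[45,0,0,0,0],[45,0,0,0,0],[45,0,0,0,0],[45,0,0,0,0],[45,0,0,0,0]]'; python3 - <<'E'
from h import *
s,R,y=st(); p,Rb=boxnow2(s,R); print("box",p,Ro.from_matrix(Rb).as_euler('xyz'))
im=viewer.get_image("side")[:,:,::-1].copy(); cv2.imwrite("pics/p6side.png",im)
crop("pics/p6side.png","pics/p6s.png",250,290,350,390,6)
im=viewer.get_image("wrist")[:,:,::-1].copy(); cv2.imwrite("pics/p6wrist.png",im)
crop("pics/p6wrist.png","pics/p6w.png",215,140,425,340,3)
E
```

```text
t: 22.22
tcp_pos: [0.4892, 0.2863, 0.0703]
orientation: [0.26, 1.193, 0.373]
contact_force: [-2.4, 0.6, 2.8]
width: 0.0562
t 22.22 tcp [0.4892 0.2863 0.0703] yawY 1.701 F [-2.4  0.6  2.8] w 0.0562 M [-0.04  0.06 -0.01] q [ 0.48  0.03  1.8  -0.05  0.94 -1.18] tilt -0.929
box [0.5074639  0.28824371 0.04899582] [0.00862338 0.03810394 0.12598778]
```

View pics/p6s.png

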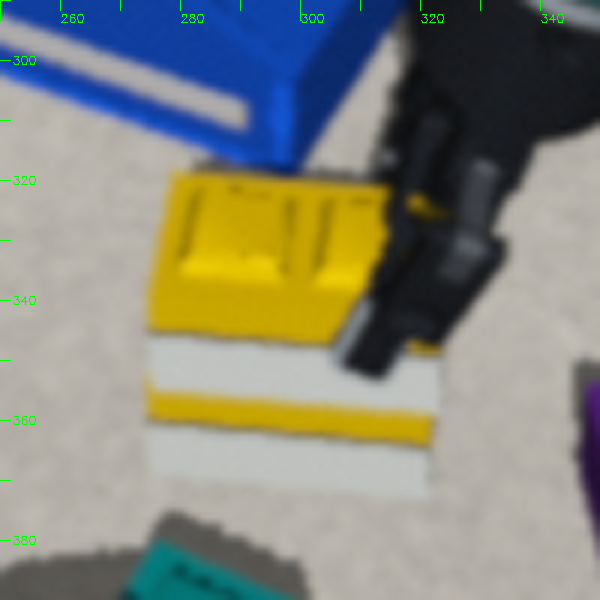

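View pics/p6w.png

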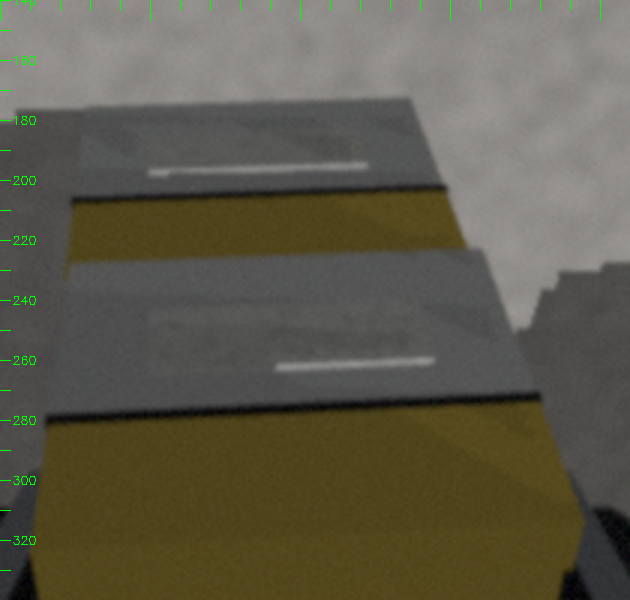

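```bash
python3 -m inch '[[45,-0.002,-0.003,-0.012,0],[45,-0.003,-0.001,-0.014,0],[45,-0.003,-0.001,-0.014,0],[45,0,0,0,0],[45,0,0,0,0],[45,0,0,0,0],[45,0,0,0,0],[45,0,0,0,0]]'; python3 - <<'E'
from h import *
s,R,y=st(); p,Rb=boxnow2(s,R); print("box",p,Ro.from_matrix(Rb).as_euler('xyz'))
im=viewer.get_image("side")[:,:,::-1].copy(); cv2.imwrite("pics/p7side.png",im)
crop("pics/p7side.png","pics/p7s.png",250,290,350,390,6)
im=viewer.get_image("wrist")[:,:,::-1].copy(); cv2.imwrite("pics/p7wrist.png",im)
crop("pics/p7wrist.png","pics/p7w.png",215,140,425,340,3)
E
```

```text
t: 22.98
tcp_pos: [0.491, 0.2867, 0.0705]
orientation: [0.255, 1.168, 0.369]
contact_force: [-0.3, 0.7, -3.4]
width: 0.0561
t 22.98 tcp [0.491  0.2867 0.0705] yawY 1.705 F [-0.3  0.7 -3.4] w 0.0561 M [-0.16  0.41  0.03] q [ 0.49  0.02  1.81 -0.06  0.91 -1.17] tilt -0.920
box [0.50984927 0.28887305 0.04964663] [0.0125705  0.01331779 0.12779966]
```

View pics/p7s.png

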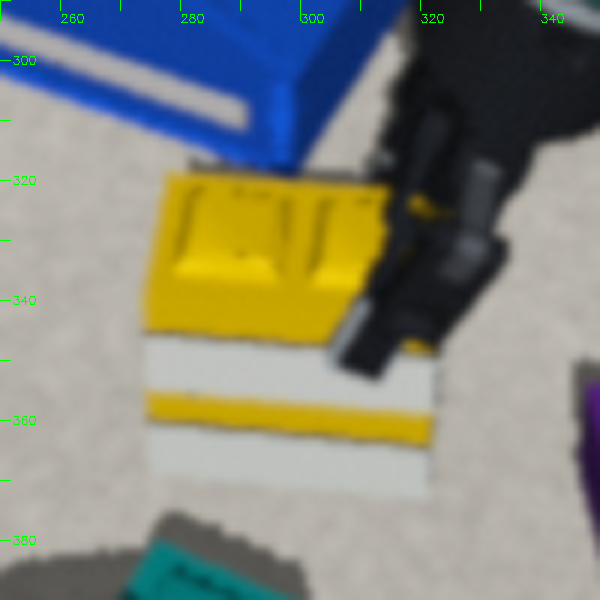

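View pics/p7w.png

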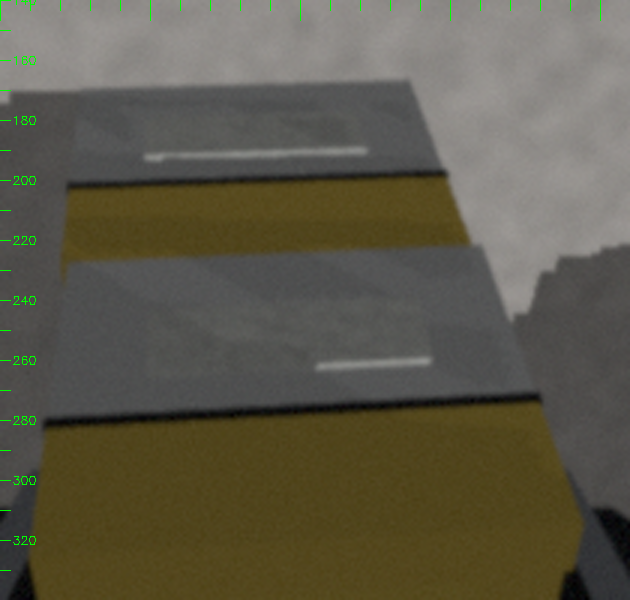

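```bash
python3 -m inch '[[60,0,0,0,0],[64,0,0,0,0],[68,0,0,0,0],[72,0,0,0,0],[72,0,0,0,0],[72,0,0,0,0],[72,0,0,0,0],[72,0,0,0,0]]'; python3 - <<'E'
from h import *
s,R,y=st(); 
im=viewer.get_image("side")[:,:,::-1].copy(); cv2.imwrite("pics/p8side.png",im)
crop("pics/p8side.png","pics/p8s.png",250,290,350,390,6)
im=viewer.get_image("wrist")[:,:,::-1].copy(); cv2.imwrite("pics/p8wrist.png",im)
crop("pics/p8wrist.png","pics/p8w.png",215,140,425,340,3)
W=viewer.get_calibration("wrist")
for P in [(-.05,-.028,.05),(-.05,.028,.05),(-.05,-.028,.08),(-.05,.028,.08),(-.05,-.028,.03),(-.05,.028,.03),(-.05,-.028,0),(-.05,.028,0)]: print(P,((proj(W,boxpts(MATE,P))[0]-[215,140])*3).round(1))
E
```

```text
t: 23.75
tcp_pos: [0.4922, 0.2873, 0.0712]
orientation: [0.255, 1.165, 0.37]
contact_force: [-0.2, 0.1, 0.2]
width: 0.0722
t 23.75 tcp [0.4922 0.2873 0.0712] yawY 1.705 F [-0.2  0.1  0.2] w 0.0722 M [-0.07  0.18  0.02] q [ 0.49  0.02  1.81 -0.06  0.91 -1.17] tilt -0.919
(-0.05, -0.028, 0.05) [ 60.1 254.4]
(-0.05, 0.028, 0.05) [471.  234.4]
(-0.05, -0.028, 0.08) [ 43.1 408.3]
(-0.05, 0.028, 0.08) [526.6 379.3]
(-0.05, -0.028, 0.03) [ 68.7 175.7]
(-0.05, 0.028, 0.03) [442.3 159.7]
(-0.05, -0.028, 0) [79.1 81.7]
(-0.05, 0.028, 0) [407.8  69.8]
```

View pics/p8s.png

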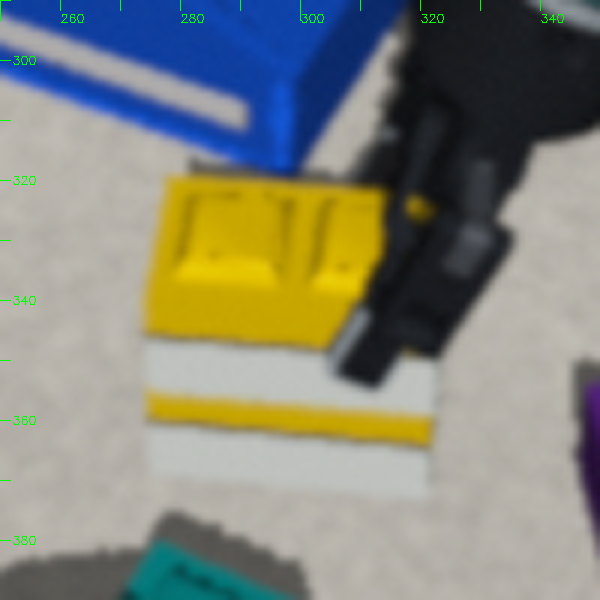

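View pics/p8w.png

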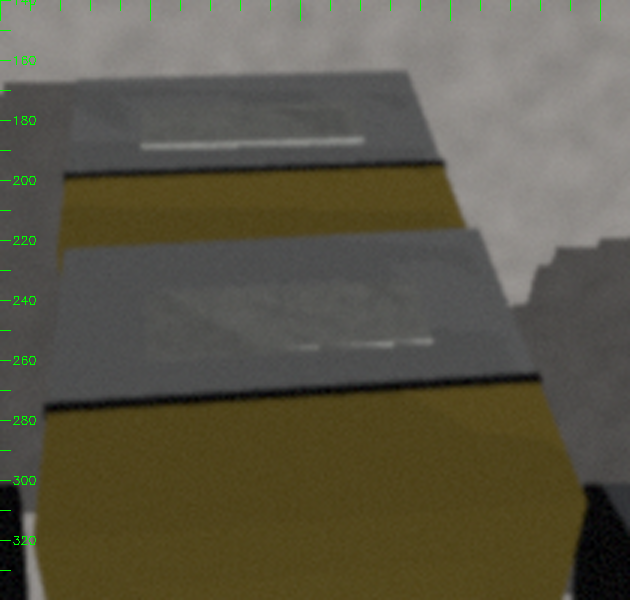

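```bash
python3 -m inch '[[76,-0.01,0,0.025,0],[78,-0.02,-0.003,0.045,0],[80,-0.025,-0.003,0.055,0],[80,-0.025,-0.003,0.055,0],[80,-0.025,-0.003,0.055,0],[80,0,0,0,0],[80,0,0,0,0],[80,0,0,0,0]]'; python3 - <<'E'
from h import *
s,R,y=st(); 
for n in ("scene","side","wrist"):
    im=viewer.get_image(n)[:,:,::-1].copy(); cv2.imwrite(f"pics/f1{n}.png",im)
crop("pics/f1side.png","pics/f1s.png",250,280,350,380,6)
crop("pics/f1scene.png","pics/f1c.png",390,180,470,280,6)
E
```

```text
t: 24.52
tcp_pos: [0.4242, 0.2782, 0.2173]
orientation: [0.256, 1.167, 0.371]
contact_force: [-0.1, 0.2, -0.5]
width: 0.0799
t 24.52 tcp [0.4242 0.2782 0.2173] yawY 1.705 F [-0.1  0.2 -0.5] w 0.0799 M [-0.08  0.14 -0.02] q [ 0.55 -0.3   1.79 -0.07  1.25 -1.13] tilt -0.920
```

View pics/f1s.png

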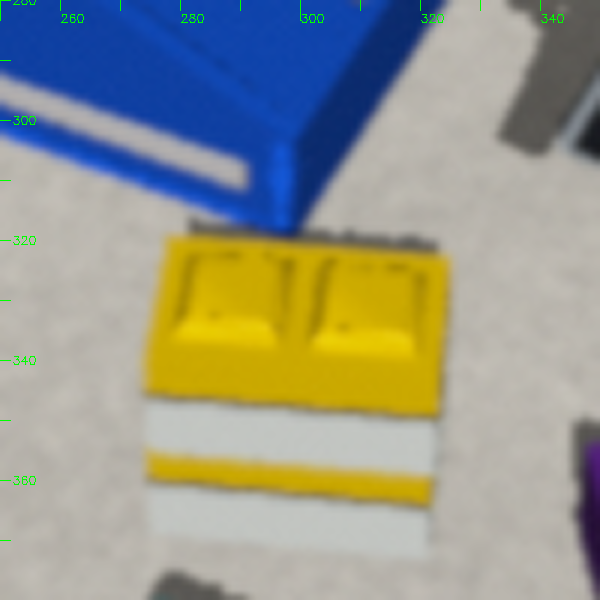

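View pics/f1wrist.png

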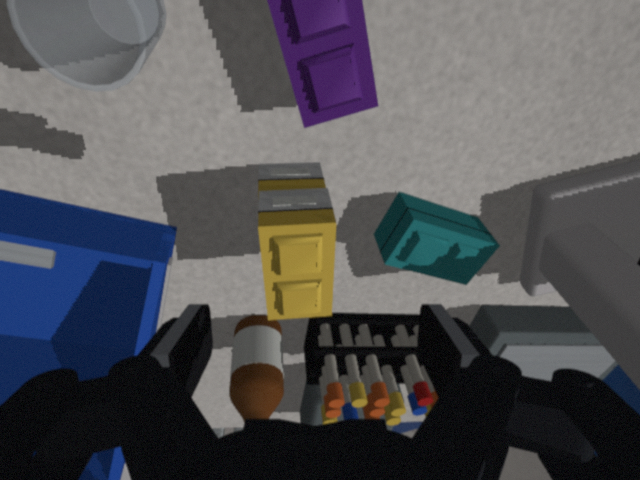

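View pics/f1c.png

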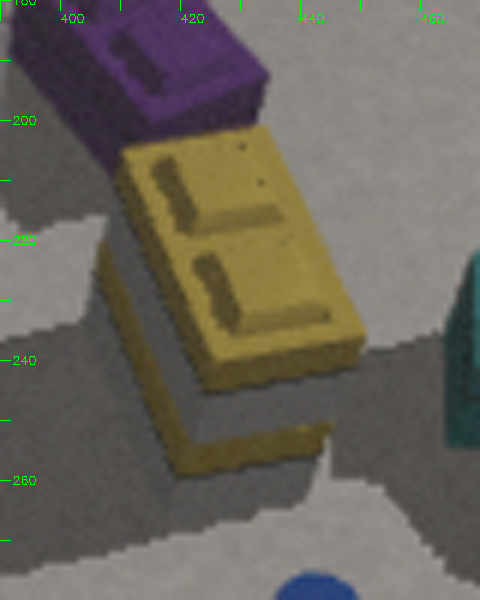

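```bash
python3 -c "
from h import *
crop('pics/f1wrist.png','pics/f1w.png',245,155,350,330,4)"
```

```text
(no output)
```

View pics/f1w.png

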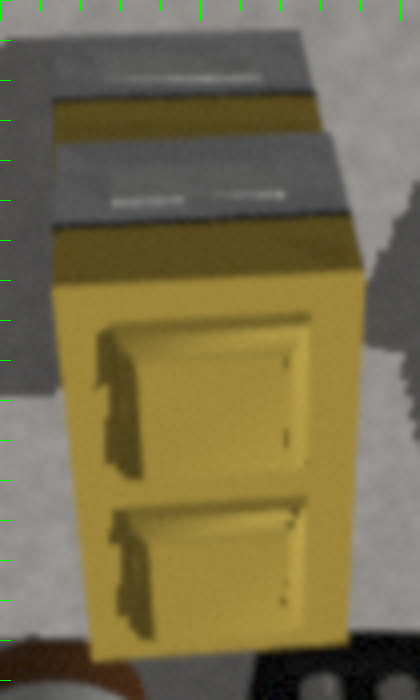

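```bash
python3 - <<'E'
from h import *
from scipy.optimize import least_squares
W=viewer.get_calibration("wrist")
m=[((-.05,-.028,.0305),(258.25,179.75)),((-.05,.028,.0305),(324,178.25)),((-.05,.028,0),(320,162.75))]
for P,u in m: print("mate",proj(W,boxpts(MATE,P))[0]-u)
pts=[((-.05,-.028,.05),(258.25,226.5)),((-.05,.028,.05),(336,222.25)),((.05,.028,.05),(332.25,315.75)),((.05,-.028,.05),(268.25,320.25)),((-.05,-.028,0),(258.75,191.5)),((-.05,.028,0),(327.75,188.25))]
def f(v): return np.concatenate([proj(W,v[:3]+Ro.from_euler('xyz',v[3:]).as_matrix()@np.array(P))[0]-u for P,u in pts])
q=least_squares(f,[.51,.288,.05,0,0,.12]); print(q.x,np.round(q.fun.reshape(-1,2),1))
def f4(v): return f([v[0],v[1],v[2],0,0,v[3]])
q=least_squares(f4,[.51,.288,.05,.12]); print(q.x,np.round(q.fun.reshape(-1,2),1))
d=Rz(-MATE[2])@np.r_[q.x[:2]-MATE[:2],0]; print("offset in mate frame",d)
E
```

```text
mate [0.53060723 0.98684038]
mate [-0.03395253 -0.0734228 ]
mate [ 0.11203455 -0.32447748]
[ 0.50972099  0.28894982  0.04952059 -0.00090762 -0.00828049  0.13114784] [[-0.2  0.1]
 [ 0.2  0. ]
 [-0.2 -0.1]
 [ 0.1  0.2]
 [ 0.4 -0.1]
 [-0.3 -0.1]]
[0.50904548 0.28887722 0.04992754 0.13159845] [[-0.3  0.4]
 [ 0.3  0.4]
 [-0.2 -0.3]
 [ 0.1 -0. ]
 [ 0.3 -0.3]
 [-0.2 -0.3]]
offset in mate frame [-0.00123531  0.00103838  0.        ]
```

View pics/f1side.png

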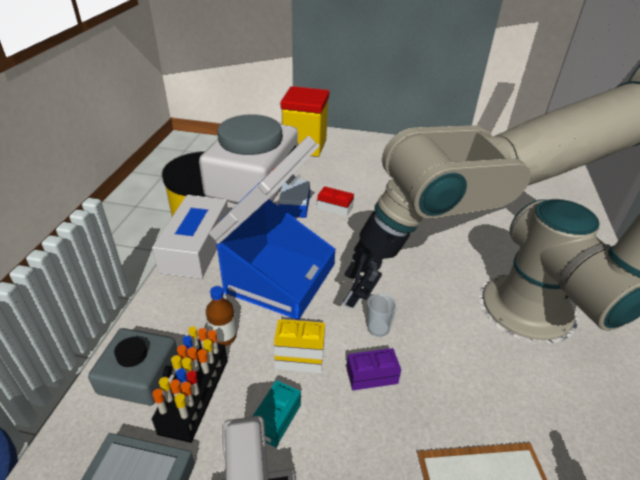

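View pics/f1scene.png

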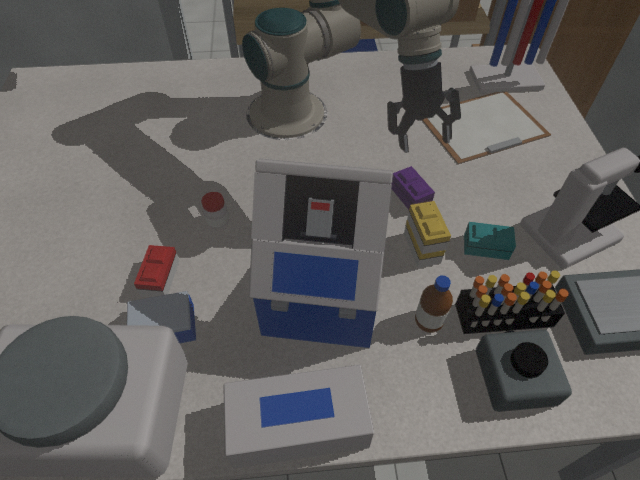

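The lid is standing open at its stop, the box is seated on the mate, the bystanders haven't moved, and the arm touches nothing, so I'm handing in.

```bash
python3 -c "
from bench import manip
print(manip.close_job())"
```

```text
the job is handed in; nothing more can be done
None
```

The job is done and handed in at about 25 s. I pulled the paddle to trip the latch and raised the lid with it to its stop. I then lifted the yellow-lidded box out of the case and stacked it on the yellow-lidded mate.

**Last checks that passed:**
- **Stack:** the box's underside measures 49.5–50 mm above the bench, where 50 mm is fully seated and 57 mm would be resting on the lugs. It is level to within about 0.01 rad and about 1 mm off the mate in x and in y.
- **Bystanders and arm:** in the last pictures the other objects look to be where they started, and the gripper is open and clear of everything.

**Checks that failed or disagreed:**
- **Contact on the first descent:** I lowered about 12 mm off-centre and a finger pressed on the paddle, reading 78 N at the wrist. That is under the 120 N wrist limit. I judged it to be finger contact, not the gripper's body, but could not confirm that.
- **Lid angle:** the picture overlay read about 0.03 rad short of 1.35. I pushed the lid's front edge with closed fingers up to 59 N, also finger contact, and it did not move, so I take it to be at the stop.
- **Gripper tilt:** the gripper leaned by up to about 0.4 rad during the work. I turned it half round so the lean helped it reach in under the lid. The box still seated level.

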